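Gauge the filament-clamping jigs and push out the worn ones

TASK

Take the feeler gauge and slide its blade fully into the gap of every clamping jig in the blue tray, until the handle meets the jig's front and the yellow tab inside has been pushed back, feeling whether the blade drags. Only when all jigs have been checked, push each worn one (the blade slides in it without drag) straight out of the row towards the robot, still upright, until there is a clear gap between its back and the fronts of the others, while the jigs that do drag stay where they stand. Finish with the gauge standing upright near the middle of its black mat, and leave everything else on the bench alone.

Things in the scene. Friction and masses are not known exactly. Their poses are not given: they have to be found in the camera images.
- gauge: feeler gauge, 0.25 kg, self-standing: orange handle 30 (x) x 24 (y) x 66 mm high on a steel foot 40 x 44 x 8 mm (x -25 to +15); a steel blade points along +x from the handle's front face at x = +15. Origin: centre of the handle's underside. Grip the handle across its 24 mm; keep the foot some mm above the tray when sliding. Starts turned by up to 0.5 rad from the mat's axes
- gauge_tip (a point): the blade's tip, 75 mm ahead of the gauge's origin, 20 mm up. The blade is 60 mm long, 6 mm thick (y), centred at y = 0, 12 to 28 mm above the gauge's underside; its last 10 mm taper to 2 mm
- mat: black rubber mat, fixed, 120 x 120 x 3 mm, the gauge's place; origin at the centre of its underside (table height). Left or right of the tray; a fixed grey bin 130 x 110 x 45 mm with yellow parts stands on the other side
- tray: blue grippy tray, fixed, a 4 mm plate on which the jigs stand. Origin at table height under the middle of the row; +x away from the robot, y along the row: five places at x = 0, y = -89, -44, 0, 44, 89 mm. Back stop behind the row, x = 35.5 to 45.5, 14 mm high over the table; side rims 12 mm high at y = +-135 to 145; the plate reaches to x = -240, a free lane before the row
- jig_a: aluminium clamping jig, 70 mm deep (x), 44 wide (y), 40 high, about 0.9 kg, loose, touching its neighbours and the tray's back stop. Origin: centre of its underside; +x from its open front to its closed back; starts parallel to the tray. Four or five jigs are present, in any order; a place may be empty. Gap: see jig_b; worn or good: see jig_c
- jig_b: clamping jig like jig_a. Its gap, open to the front and top, runs back along x in its middle plane (y = 0) between two dark sprung jaws; the gap's floor is 8 mm above the underside; over the front 10 mm both jaws flare into a mouth about 18 mm wide. Always present; good or worn as any other
- jig_c: clamping jig like jig_a. In a good jig the jaws rest 4.5 mm apart and each presses the blade with about 4.5 N: it drags with about 5 N (3 to 7) whichever way it slides; in a worn jig they stand 9.5 mm apart and a blade kept within 1 mm of the middle slides without drag. Which jigs are worn is not told by name: gauge them. May be absent
- jig_d: clamping jig like jig_a; gap and workings as told for jig_b and jig_c. May be absent
- jig_e: clamping jig like jig_a; gap and workings as told for jig_b and jig_c. May be absent
- tab_a (a joint): yellow witness tab in the gap of jig_a, seen from above: 0 m = untouched, its front 43 mm behind the jig's front face; the blade's tip pushes it back, to about 0.017 m when the handle meets the jig's front; stays where left (0.8 N friction); end of travel 0.019
- tab_b (a joint): yellow witness tab in the gap of jig_b, seen from above: 0 m = untouched, its front 43 mm behind the jig's front face; the blade's tip pushes it back, to about 0.017 m when the handle meets the jig's front; stays where left (0.8 N friction); end of travel 0.019
- tab_c (a joint): yellow witness tab in the gap of jig_c, seen from above: 0 m = untouched, its front 43 mm behind the jig's front face; the blade's tip pushes it back, to about 0.017 m when the handle meets the jig's front; stays where left (0.8 N friction); end of travel 0.019
- tab_d (a joint): yellow witness tab in the gap of jig_d, seen from above: 0 m = untouched, its front 43 mm behind the jig's front face; the blade's tip pushes it back, to about 0.017 m when the handle meets the jig's front; stays where left (0.8 N friction); end of travel 0.019
- tab_e (a joint): yellow witness tab in the gap of jig_e, seen from above: 0 m = untouched, its front 43 mm behind the jig's front face; the blade's tip pushes it back, to about 0.017 m when the handle meets the jig's front; stays where left (0.8 N friction); end of travel 0.019
- oil_bottle: bystander: small white oil bottle with red cap, loose on the bench; leave alone
- driver: bystander: screwdriver, loose on the bench; leave alone
- carton: bystander: paper carton, loose on the bench; leave alone
- cup: bystander: white cup, loose on the bench; leave alone
- spool: bystander: copper spool, loose on the bench; leave alone
- tape: bystander: green ring of tape, loose on the bench; leave alone
Things that resemble listed ones, but are neither listed nor needed, are in the scene too. Leave any purple look-alike of the jig_d alone.

How it is judged:
By the outcome, as a careful person would: the job done as asked, in the order asked, and still so for the second after the job is handed in, with the robot touching nothing.
Of jig_a, jig_c, jig_d, jig_e only 3 to 4 are there at a start; the rules pass over those that are not, and their reading is None.
At some moment in a run one of gauge may be knocked a few centimetres aside while the robot is not near it.
Once in a run the grip may slacken for a moment while it holds something.
It also fails if it takes over 210 s, if anything falls off the work surface, if the arm or the gripper's body presses on something with over 40 N, if the wrist force passes 120 N, or if a joint passes its speed limit or range.

ROBOT

A 6-joint arm with a two-finger parallel gripper is mounted at the origin on the work surface. World frame = base frame: x ahead of the robot, y to its left, z up, the work surface at z = 0. Lengths are in mm, angles in degrees, forces in N, time in s.
With the tool pointing down it reaches from about 300 to 850 mm from the base axis. Payload 4.2 kg.
Tool frame: the origin (TCP) lies midway between the tips of the shut fingers; the grasp point (between the pads) lies 19 mm behind it; x points along the fingers, y is the direction in which the jaws open and shut, and the axes are right-handed (so a half turn about x gives the same grasp; the last joint's range is limited). The gripper opens to 91 mm and grips with 3 to 60 N. Pads are 32 mm wide; open, the fingers measure 118 mm over their backs; the gripper's body (76 mm by 178 mm) begins 60 mm behind the grasp point.
Start: joints at [64.744, 18.312, 89.639, -0, 72.044, -1.146], TCP at [234.886, 524.854, 213.976] pointing down, gripper open.
Joint ranges: [-177.97, 177.97], [-48.28, 115.42], [12.27, 149.76], [-77.06, 257.06], [2.81, 150.46], [-146.56, 146.56]. Speed limits (degrees/s): [147.25, 147.25, 180, 180, 180, 180].

INTERFACE

Orientations are given as [roll, pitch, yaw] about the fixed x, y, z axes, in that order (R = Rz(yaw) Ry(pitch) Rx(roll)).
In Python, from workcell import * gives the robot as it stands.
- The arm moves only by the shell command python3 -m handwheel 'ROWS' [FORCE]. ROWS is a JSON object of lists of equal length, an entry for each row: "gripper": the closure, from 0 (fully open) to 1 (shut); "offset": the shift along the tool's x, y, z in mm, a list of three; "rot": the turn, a rotation vector about the tool's x, y, z in degrees, a list of three. A call has 1 to 5 rows; each row is the pose to reach, as a shift and turn from the pose commanded when the call began, along the tool's axes at that moment; what a row does not reach only later rows make up. A row lasts 1/12 s, in which the tool goes at most 41.7 mm and 7.16 degrees, less where a joint would pass 70% of its speed; a pose out of reach is approached as far as the arm can. A call with a gripper value outside its range is refused whole. The fingers move at their own pace and stop on an object; FORCE is the grip in N (left out, the last holds). Time passes only in rows, so rows that repeat a pose let the fingers close. It gives the time, the measured TCP pose, the force and the opening at its end, in the units of the state.
- state(): the state, without advancing time (a new reading comes with each control period).
- grab_frame(name): name is "side" or "top" or "wrist"; returns the picture (420x560x3 uint8, red, green, blue); there is no depth.
- camera_params(name): a dict with "fx", "fy", "cx", "cy" (pixels), "k1" (the pictures are not rectified: a ray, as slopes to the right and down, at radius r is drawn at 1 + k1 r^2 times it, then the intrinsics apply), "position" and "attitude" of the camera in the world; the wrist camera has in their place "hand_eye" (4x4, takes a point from camera to tool coordinates, whose origin is the TCP and whose axes are the tool frame's). Camera axes: x right, y up, looking along -z (the intrinsics and any distortion apply to the point x, -y, -z); pixel columns grow to the right and rows downward; lengths in mm; the calibration is good to about 2 mm. A picture is of the moment at which its call begins: read the wrist's pose just before it. camera_params takes no time and is no camera call.
- job_done(): hands the job in, once; it reports no verdict.
The state is a dict: "time_s": time; "qpos": joint angles; "qvel": joint speeds; "effort": joint torques, N m; "ee_pos": TCP position; "ee_rot": TCP orientation; "force": force on the tool from outside, world axes, zero at the start; "torque": the same for the moment, N m; "gripper_width": finger opening in mm.
Only numpy, scipy, OpenCV 4.12 (cv2) and the standard library are available. Lean on these libraries where they do the work, as an engineer would, in place of code of your own. Each camera call takes 0.05 s, during which the arm holds its last target.

## Working session

There is one attempt and no reset: what is moved stays moved. The work goes in short steps, Python scripts to look and compute and a shell command to move; the robot and the scene stay as the last step left them, time stands still between calls to the robot, and variables do not carry over. Pictures are saved under pics/ and viewed, and the job is handed in when it is done.

```bash
ls -la; mkdir -p pics; python3 - <<'E'
from workcell import *
import cv2
s=state();print(s)
for n in ["side","top","wrist"]:
    im=grab_frame(n);cv2.imwrite(f"pics/{n}0.png",im[:,:,::-1]);print(n,camera_params(n))
E
```

```text
total 12
drwxr-xr-x  3 agent agent 4096 Dec  6 14:27 .
drwxr-xr-x 23 root  root  4096 Dec  6 14:26 ..
drwxr-xr-x  2 agent agent 4096 Dec  6 14:27 pics
{'time_s': 0.0, 'qpos': array([ 6.47439990e+01,  1.83499433e+01,  8.97084113e+01, -1.01524467e-03,
        7.20438829e+01, -1.14613795e+00]), 'qvel': array([-0.0035248 , -0.06904161, -0.13003773, -0.00520679, -0.02297082,
       -0.03593357]), 'effort': array([-7.71537325e-04, -4.12455726e+01, -2.31975657e+01,  7.27217761e-02,
        4.54355031e-02, -1.42866811e-04]), 'ee_pos': array([234.66238727, 524.36047794, 213.12372321]), 'ee_rot': array([ -90.60521858,   89.89775788, -114.71476782]), 'force': array([-0.88457371, -0.19931566, -0.84580555]), 'torque': array([-0.01740295,  0.03103224,  0.00316735]), 'gripper_width': 91.41453989604251}
side {'fx': 394.44851405295475, 'fy': 394.44851405295475, 'cx': 280.97738479481427, 'cy': 211.7351583888096, 'k1': -0.04230225834625937, 'position': array([ 162.70435657, -855.75304003,  864.71465015]), 'attitude': array([ 48.88534456,   0.27038856, -23.42212216])}
top {'fx': 490.80510466169005, 'fy': 490.80510466169005, 'cx': 285.21527733306357, 'cy': 209.7328450684716, 'k1': 0.04702412363131108, 'position': array([ 440.6208591 ,    4.74967606, 1286.09457788]), 'attitude': array([  4.18401044,   0.32447408, -89.79770935])}
wrist {'fx': 318.7954364939231, 'fy': 318.7954364939231, 'cx': 282.719295423409, 'cy': 211.92268361311045, 'k1': -0.06612559823831071, 'hand_eye': array([[-3.39383427e-04,  2.65832026e-01, -9.64019304e-01,
        -1.71794489e+02],
       [ 9.99999670e-01, -6.21064402e-04, -5.23311225e-04,
         3.96080277e-01],
       [-7.37830956e-04, -9.64019164e-01, -2.65831728e-01,
        -7.58788332e+01],
       [ 0.00000000e+00,  0.00000000e+00,  0.00000000e+00,
         1.00000000e+00]])}
```

View pics/top0.png

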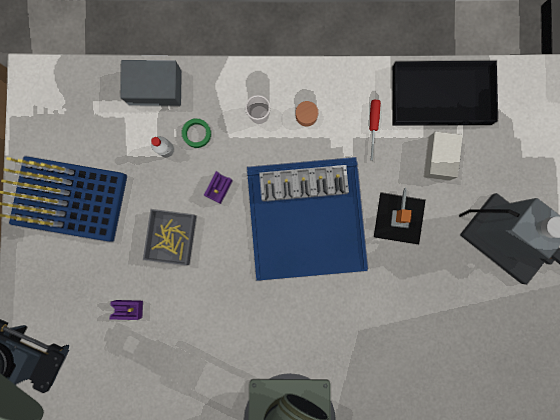

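View pics/side0.png

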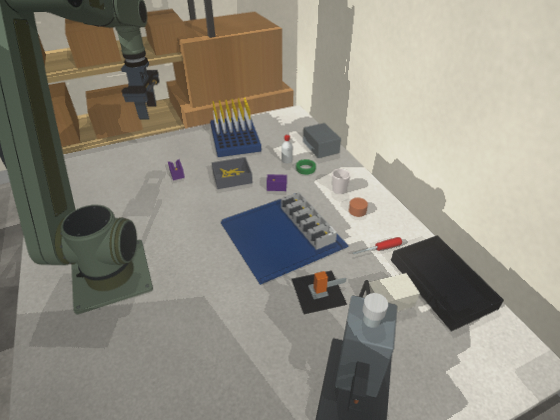

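View pics/wrist0.png

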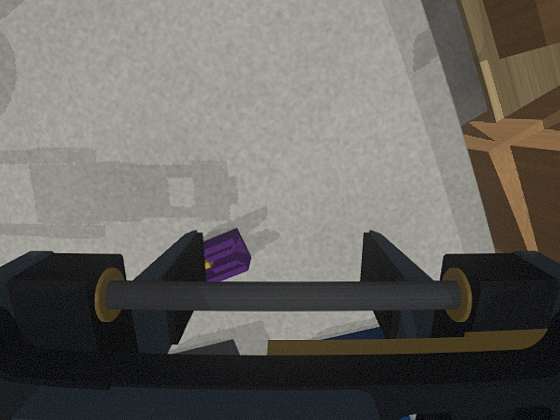

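```bash
cat > h.py <<'E'
from workcell import *
import numpy as np, cv2
from scipy.spatial.transform import Rotation as R
def rp(e): return R.from_euler('xyz',e,degrees=True).as_matrix()
def cam(n,s=None):
    p=camera_params(n)
    if 'hand_eye' in p:
        H=np.array(p['hand_eye']); s=s or state()
        T=np.eye(4);T[:3,:3]=rp(s['ee_rot']);T[:3,3]=s['ee_pos'];T=T@H
        return p,T[:3,:3],T[:3,3]
    return p,rp(p['attitude']),np.array(p['position'])
def ray(n,u,v,s=None,c=None):
    p,A,o=c or cam(n,s)
    d=np.array([(u-p['cx'])/p['fx'],(v-p['cy'])/p['fy']]);q=d.copy()
    for _ in range(20): q=d/(1+p['k1']*(q@q))
    w=A@np.array([q[0],-q[1],-1.]); return o,w
def onz(n,u,v,z,s=None,c=None):
    o,w=ray(n,u,v,s,c); return o+w*(z-o[2])/w[2]
def proj(n,P,s=None,c=None):
    p,A,o=c or cam(n,s); q=A.T@(np.array(P)-o); x=np.array([q[0],-q[1]])/-q[2]
    x=x*(1+p['k1']*(x@x)); return np.array([p['cx']+p['fx']*x[0],p['cy']+p['fy']*x[1]])
def snap(n,tag,crop=None,scale=1):
    s=state(); im=grab_frame(n)[:,:,::-1].copy()
    o=im if crop is None else im[crop[1]:crop[3],crop[0]:crop[2]]
    if scale!=1:o=cv2.resize(o,None,fx=scale,fy=scale,interpolation=cv2.INTER_CUBIC)
    cv2.imwrite(f'pics/{tag}.png',o); cv2.imwrite(f'/tmp/{tag}_raw.png',im); return s,im
def tool(target_pos,target_rot=None):
    """tool-frame offset & rotvec from measured pose to target"""
    s=state();M=rp(s['ee_rot']); print('offset',np.round(M.T@(np.array(target_pos)-s['ee_pos']),1))
    if target_rot is not None: print('rot',np.round(R.from_matrix(M.T@target_rot).as_rotvec(degrees=True),2))
E
python3 - <<'E'
from h import *
im=cv2.imread('pics/top0.png');c=im[145:285,240:435];cv2.imwrite('pics/top0z.png',cv2.resize(c,None,fx=4,fy=4,interpolation=cv2.INTER_CUBIC))
E
```

```text
(no output)
```

View pics/top0z.png

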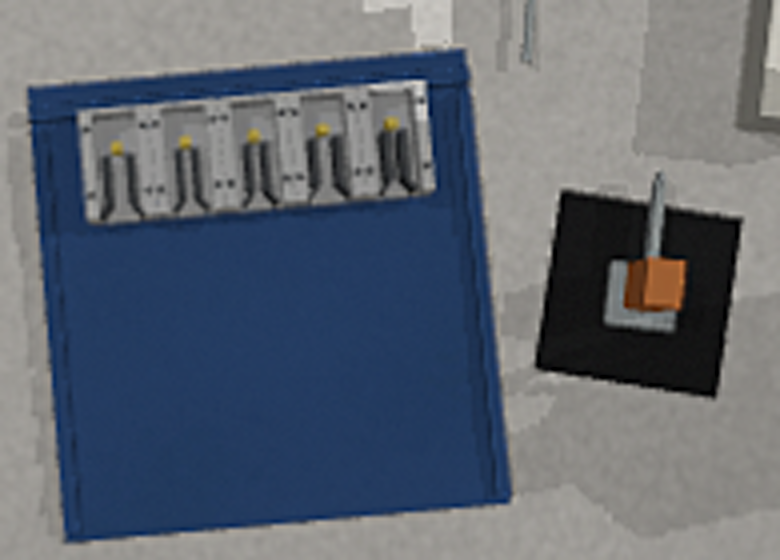

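```bash
python3 - <<'E'
from h import *
im=cv2.imread('pics/top0.png');hsv=cv2.cvtColor(im,cv2.COLOR_BGR2HSV)
m=cv2.inRange(hsv,(100,120,40),(125,255,255));m[:, :240]=0;m[:,380:]=0
cs,_=cv2.findContours(m,0,2);c=max(cs,key=cv2.contourArea);c=cv2.convexHull(c)
q=cv2.approxPolyDP(c,4,True)[:,0];print('tray',q)
for u,v in q: print(onz('top',u,v,12)[:2])
m=cv2.inRange(hsv,(5,150,80),(20,255,255));n,l,st,ce=cv2.connectedComponentsWithStats(m)
for i in range(1,n):
    if st[i,4]>30: print('orange',st[i],ce[i])
# mat
m=(im.max(2)<45).astype(np.uint8);m[:,:372]=0;m[:,428:]=0;m[:180]=0;m[250:]=0
cs,_=cv2.findContours(m,0,2);c=max(cs,key=cv2.contourArea);r=cv2.minAreaRect(c);print('mat',r,onz('top',*r[0],3))
b=cv2.boxPoints(r)
for p in b: print(onz('top',*p,3)[:2])
c=im[180:250,370:430];cv2.imwrite('pics/gz.png',cv2.resize(c,None,fx=10,fy=10,interpolation=cv2.INTER_CUBIC))
im=cv2.imread('pics/side0.png');c=im[260:320,280:360];cv2.imwrite('pics/gs.png',cv2.resize(c,None,fx=10,fy=10,interpolation=cv2.INTER_CUBIC))
E
```

```text
tray [[355 158]
 [366 270]
 [257 279]
 [247 167]]
[ 670.12416428 -169.86426219]
[ 379.01069559 -196.06070419]
[354.78191286  84.30009468]
[645.7091744  112.77991116]
orange [396 209  16  14 172] [403.41860465 215.76162791]
mat ((399.2026672363281, 218.28378295898438), (46.196109771728516, 44.552120208740234), 9.462323188781738) [ 513.0275696  -285.00386638    3.        ]
[ 465.38849238 -215.86265396]
[ 580.47733665 -236.08228666]
[ 560.79832365 -354.20764475]
[ 446.25236053 -333.32617781]
```

View pics/gz.png

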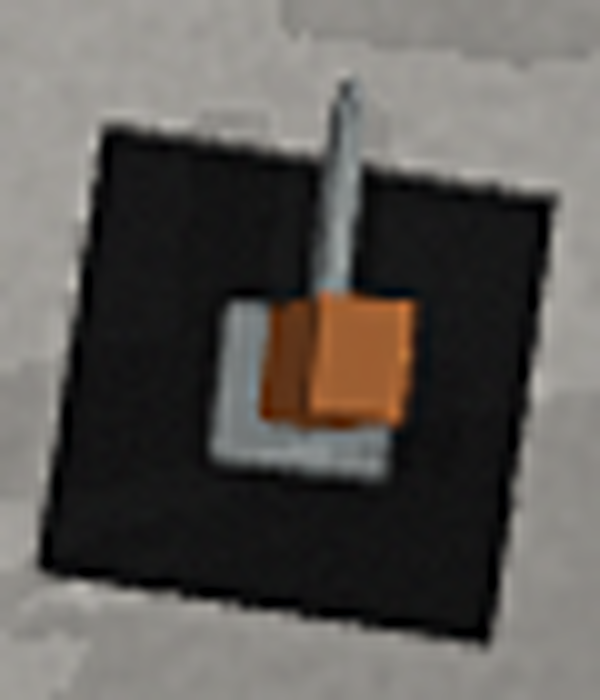

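View pics/gs.png

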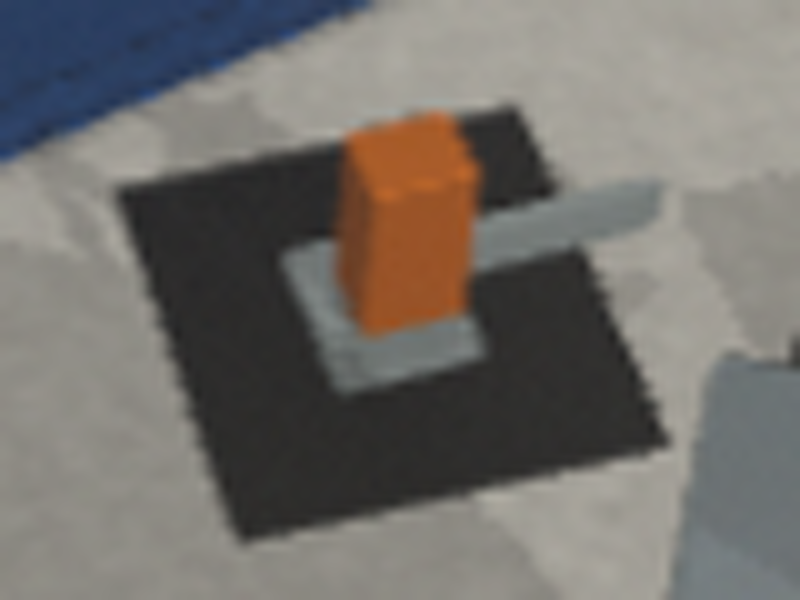

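```bash
python3 - <<'E'
from h import *
s=state();print(np.round(rp(s['ee_rot']),3))
a=onz('top',370+33.2,180+29,31);b=onz('top',370+34.8,180+8.5,31);print('blade',a,b,np.degrees(np.arctan2(*(b-a)[1::-1])))
print('handle top',onz('top',370+36.1,180+36,69))
# handle top edges
for p in [(322,297),(415,303),(405,425),(310,415)]: print(onz('top',370+p[0]/10,180+p[1]/10,69)[:2])
for p in [(230,297),(210,460),(388,478)]: print('foot',onz('top',370+p[0]/10,180+p[1]/10,11)[:2])
print('tip side',onz('side',280+66,260+18.5,31), onz('side',280+41,260+15,69))
E
```

```text
[[-0.001  0.409  0.913]
 [-0.001  0.913 -0.409]
 [-1.    -0.001 -0.   ]]
blade [ 535.2286349  -289.14574262   31.        ] [ 587.89652516 -293.9239166    31.        ] -5.18383768181512
handle top [ 515.02154602 -287.12845216   69.        ]
[ 530.61818834 -277.76339847]
[ 529.20035413 -300.6034392 ]
[ 498.97206326 -297.68372026]
[ 501.35625278 -274.40504904]
foot [ 534.83305811 -267.49728931]
foot [ 492.48943028 -261.80657358]
foot [ 488.01725818 -307.51554541]
tip side [ 590.44837907 -299.2779846    31.        ] [ 517.49371762 -288.4188654    69.        ]
```

```bash
python3 -m handwheel '{"gripper":[0,0,0,0,0],"offset":[[0,-30,28],[0,-60,56],[0,-90,84],[0,-120,112],[0,-150,141]],"rot":[[7,0,0],[14,0,0],[21,0,0],[28,0,0],[35,0,0]]}' 20; python3 - <<'E'
from h import *
print(state())
M=R.from_euler('z',174.6,degrees=True).as_matrix()@np.array([[0,0,1],[0,1,0],[-1,0,0.]])
print(M);tool([515,-287,213],M)
E
```

```text
time_s: 0.57
ee_pos: [302.2, 328.5, 213.7]
ee_rot: [-57.3, 90.0, -116.7]
force: [-0.1, 0.3, -0.3]
gripper_width: 91.2
{'time_s': 0.5667, 'qpos': array([ 4.59221187e+01,  6.67483403e+00,  1.05202999e+02, -9.09769752e-03,
        6.81491617e+01,  1.53171403e+01]), 'qvel': array([-55.91600625, -22.61834826,  26.78145588,  -0.3938911 ,
        -5.21512312,  28.25713936]), 'effort': array([  6.82717904, -28.13711464, -22.54231274,   0.32183396,
         0.29000035,  -0.35879315]), 'ee_pos': array([302.17146891, 328.51826422, 213.65539039]), 'ee_rot': array([ -57.31604679,   89.97171583, -116.70768037]), 'force': array([-0.06133064,  0.34588479, -0.25867107]), 'torque': array([-0.03069136, -0.05176115, -0.04233049]), 'gripper_width': 91.15420897906355}
[[ 0.         -0.09410831 -0.99556196]
 [ 0.         -0.99556196  0.09410831]
 [-1.          0.          0.        ]]
offset [   0.9 -130.2  638.1]
rot [ 1.2601e+02  3.0000e-02 -0.0000e+00]
```

```bash
python3 -m handwheel '{"gripper":[0,0,0,0,0],"offset":[[0,-8,39],[0,-16,78],[0,-24,117],[0,-32,157],[0,-40,196]],"rot":[[7,0,0],[14,0,0],[21,0,0],[28,0,0],[35,0,0]]}'; python3 - <<'E'
from h import *
M=R.from_euler('z',174.6,degrees=True).as_matrix()@np.array([[0,0,1],[0,1,0],[-1,0,0.]])
tool([515,-287,213],M)
E
```

```text
time_s: 0.98
ee_pos: [368.6, 139.7, 214.0]
ee_rot: [108.6, 90.0, 14.2]
force: [0.3, 1.1, -0.6]
gripper_width: 91.3
offset [  1.  179.  414.1]
rot [ 9.096e+01 -2.000e-02 -1.000e-02]
```

```bash
python3 -m handwheel '{"gripper":[0,0,0,0,0],"offset":[[0,16,36],[0,32,73],[0,48,110],[0,64,147],[0,80,184]],"rot":[[7,0,0],[14,0,0],[21,0,0],[28,0,0],[35,0,0]]}'; python3 - <<'E'
from h import *
M=R.from_euler('z',174.6,degrees=True).as_matrix()@np.array([[0,0,1],[0,1,0],[-1,0,0.]])
tool([515,-287,213],M)
E
```

```text
time_s: 1.4
ee_pos: [435.2, -49.7, 213.9]
ee_rot: [-171.8, 90.0, 58.8]
force: [0.8, 0.5, 0.8]
gripper_width: 91.1
offset [  0.9 212.5 132.4]
rot [ 5.592e+01 -1.000e-02  1.000e-02]
```

```bash
python3 -m handwheel '{"gripper":[0,0,0,0,0],"offset":[[0,26,16],[0,53,33],[0,80,50],[0,106,66],[0,133,83]],"rot":[[7,0,0],[14,0,0],[21,0,0],[28,0,0],[35,0,0]]}'; python3 - <<'E'
from h import *
M=R.from_euler('z',174.6,degrees=True).as_matrix()@np.array([[0,0,1],[0,1,0],[-1,0,0.]])
tool([515,-287,213],M)
E
```

```text
time_s: 1.82
ee_pos: [486.1, -197.4, 213.7]
ee_rot: [-69.9, 90.0, 125.6]
force: [-0.3, 0.6, 1.2]
gripper_width: 91.2
offset [ 0.6 94.1 -3.9]
rot [2.092e+01 2.000e-02 3.000e-02]
```

```bash
python3 -m handwheel '{"gripper":[0,0,0,0,0],"offset":[[0,30,-1],[0,62,-3],[0,94,-4],[0,94,-4],[0,94,-4]],"rot":[[7,0,0],[14,0,0],[20.9,0,0],[20.9,0,0],[20.9,0,0]]}'; python3 - <<'E'
from h import *
s,im=snap('wrist','w1');print(s['ee_pos'],s['ee_rot'])
E
```

```text
time_s: 2.23
ee_pos: [515.4, -286.3, 212.9]
ee_rot: [-36.0, 89.9, 138.9]
force: [-0.5, -0.3, -0.3]
gripper_width: 91.4
[ 515.44046088 -286.264272    212.92716524] [-36.0177442   89.89626717 138.90134502]
```

View pics/w1.png

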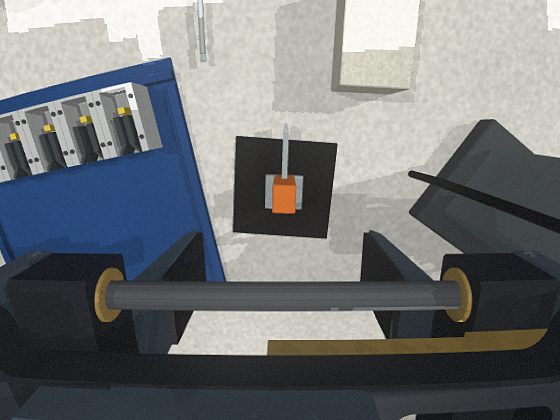

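```bash
python3 - <<'E'
from h import *
im=cv2.imread('/tmp/w1_raw.png');c=im[115:245,225:345];cv2.imwrite('pics/w1z.png',cv2.resize(c,None,fx=5,fy=5,interpolation=cv2.INTER_CUBIC))
E
```

```text
(no output)
```

View pics/w1z.png

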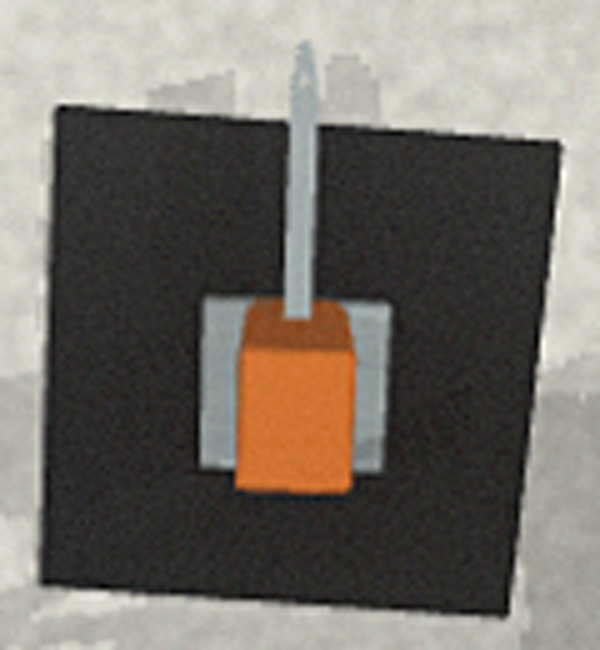

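```bash
python3 - <<'E'
from h import *
s=state();c=cam('wrist',s)
f=lambda x,y,z:onz('wrist',225+x/5-.4,115+y/5-.4,z,c=c)[:2]
q=[f(240,348,69),f(355,350,69),f(350,492,69),f(236,490,69)]
print(np.round(q,1));print('c',np.mean(q,0))
a=f(297,318,31);b=f(305,42,31);d=b-a;print('blade',a,b,np.degrees(np.arctan2(d[1],d[0])),np.linalg.norm(d))
m=[f(57,105,3),f(562,142,3),f(507,615,3),f(40,583,3)];print('mat',np.round(m,1),np.mean(m,0))
k=[f(205,296,11),f(392,303,11),f(384,470,11),f(200,467,11)];print('foot',np.round(k,1),np.mean(k,0))
E
```

```text
[[ 531.8 -275.4]
 [ 529.4 -298.4]
 [ 499.9 -295.1]
 [ 502.4 -271.7]]
c [ 515.87938325 -285.14538943]
blade [ 530.48735295 -286.82535855] [ 590.08824234 -293.66029525] -6.542011873630703 59.9915192043517
mat [[ 580.9 -234.8]
 [ 562.2 -352.3]
 [ 445.1 -333.3]
 [ 463.9 -215.8]] [ 513.0546517  -284.01280763]
foot [[ 534.2 -265.4]
 [ 528.8 -309.2]
 [ 488.2 -304.4]
 [ 492.8 -260. ]] [ 510.98260305 -284.76548105]
```

```bash
cat >> h.py <<'E'
def Mz(yaw):  # gauge-forward yaw -> tool rotation
    return R.from_euler('z',yaw+180,degrees=True).as_matrix()@np.array([[0,0,1],[0,1,0],[-1,0,0.]])
E
python3 - <<'E'
from h import *
tool([510.9,-284.6,26],Mz(-6.4))
E
```

```text
offset [187.2   0.2   4. ]
rot [1.4  0.09 0.08]
```

```bash
python3 -m handwheel '{"gripper":[0,0,0,0,0],"offset":[[40,0,2],[80,0,4],[120,0,4],[155,0,4],[186,0,4]],"rot":[[1.2,0,0],[1.2,0,0],[1.2,0,0],[1.2,0,0],[1.2,0,0]]}' 40; python3 -m handwheel '{"gripper":[0.4,0.8,0.9,0.9,0.9],"offset":[[0,0,0],[0,0,0],[0,0,0],[0,0,0],[0,0,0]],"rot":[[0,0,0],[0,0,0],[0,0,0],[0,0,0],[0,0,0]]}' 40; python3 - <<'E'
from h import *
s,im=snap('wrist','w2');print(s['ee_pos'],s['ee_rot'],s['gripper_width'],s['force'])
E
```

```text
time_s: 2.7
ee_pos: [510.3, -282.7, 26.1]
ee_rot: [-33.8, 89.9, 140.1]
force: [-0.6, -0.5, 0.8]
gripper_width: 91.4
time_s: 3.12
ee_pos: [513.1, -285.4, 30.4]
ee_rot: [157.9, 89.7, -28.2]
force: [-0.1, 0.2, 0.3]
gripper_width: 61.1
[ 513.06341665 -285.40857117   30.37147551] [157.94765653  89.7396656  -28.23941227] 61.07498523108052 [-0.08794763  0.19010122  0.34718965]
```

View pics/w2.png

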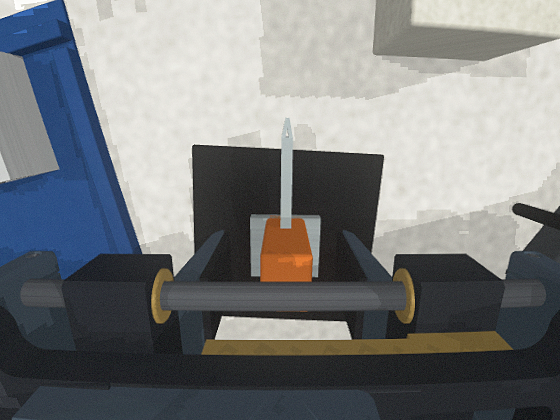

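```bash
python3 -m handwheel '{"gripper":[0.95,0.95,0.95,0.95,0.95],"offset":[[0,0,0],[0,0,0],[0,0,0],[0,0,0],[0,0,0]],"rot":[[0,0,0],[0,0,0],[0,0,0],[0,0,0],[0,0,0]]}' 40; python3 -m handwheel '{"gripper":[0.95,0.95,0.95,0.95,0.95],"offset":[[0,0,0],[0,0,0],[0,0,0],[0,0,0],[0,0,0]],"rot":[[0,0,0],[0,0,0],[0,0,0],[0,0,0],[0,0,0]]}' 40; python3 - <<'E'
from h import *
tool([510.9,-284.6,26],Mz(-6.4))
E
```

```text
time_s: 3.58
ee_pos: [511.7, -285.1, 28.0]
ee_rot: [133.7, 90.0, -52.5]
force: [0.8, 1.4, 0.6]
gripper_width: 23.6
time_s: 4.0
ee_pos: [511.7, -285.1, 28.0]
ee_rot: [132.0, 90.0, -54.2]
force: [-0.1, -1.8, 0.2]
gripper_width: 23.8
offset [ 2.  -0.4  0.9]
rot [ 0.2  -0.02 -0.02]
```

```bash
cat >> h.py <<'E'
TO=np.array([609.3,-33.5]);TY=5.1
def tray(x,y,z=0):
    a=np.radians(TY);return np.array([TO[0]+x*np.cos(a)-y*np.sin(a),TO[1]+x*np.sin(a)+y*np.cos(a),z])
def totray(P):
    a=np.radians(TY);d=np.array(P[:2])-TO;return np.array([d[0]*np.cos(a)+d[1]*np.sin(a),-d[0]*np.sin(a)+d[1]*np.cos(a)])
E
python3 - <<'E'
from h import *
tool(tray(-164,0,75),Mz(5.1))
E
python3 -m handwheel '{"gripper":[0.95,0.95,0.95,0.95,0.95],"offset":[[-15,0,0],[-30,0,0],[-47,0,0],[-47,0,0],[-47,0,0]],"rot":[[0,0,0],[0,0,0],[0,0,0],[0,0,0],[0,0,0]]}' 40
```

```text
offset [ -47.1 -228.5   91. ]
rot [-11.3   -0.02  -0.02]
time_s: 4.42
ee_pos: [511.7, -284.7, 74.9]
ee_rot: [-165.1, 90.0, 8.7]
force: [-0.4, 0.3, -2.9]
gripper_width: 23.6
```

```bash
python3 -m handwheel '{"gripper":[0.95,0.95,0.95,0.95,0.95],"offset":[[0,-32,13],[0,-64,26],[0,-97,39],[0,-130,52],[0,-163,65]],"rot":[[-2,0,0],[-4,0,0],[-6,0,0],[-8,0,0],[-11.3,0,0]]}' 40; python3 -m handwheel '{"gripper":[0.95,0.95,0.95,0.95,0.95],"offset":[[0,-30,10],[0,-68,14],[0,-68,14],[0,-68,14],[0,-68,14]],"rot":[[0,0,0],[0,0,0],[0,0,0],[0,0,0],[0,0,0]]}' 40; python3 - <<'E'
from h import *
tool(tray(-164,0,75),Mz(5.1))
s,im=snap('wrist','w3');print(s['ee_pos'],s['ee_rot'],s['gripper_width'],s['force'])
E
```

```text
time_s: 4.83
ee_pos: [462.7, -114.0, 73.4]
ee_rot: [-28.0, 89.8, 157.1]
force: [1.4, 1.6, -2.0]
gripper_width: 23.7
time_s: 5.25
ee_pos: [444.5, -49.3, 74.2]
ee_rot: [-2.2, 89.9, -177.0]
force: [0.4, -0.3, -2.3]
gripper_width: 23.6
offset [-0.8 -1.1 -1.6]
rot [0.04 0.06 0.  ]
[444.46185857 -49.29035918  74.22761061] [  -2.15768454   89.94190944 -177.01375398] 23.60958213046879 [ 0.36962153 -0.33514001 -2.28413968]
```

View pics/w3.png

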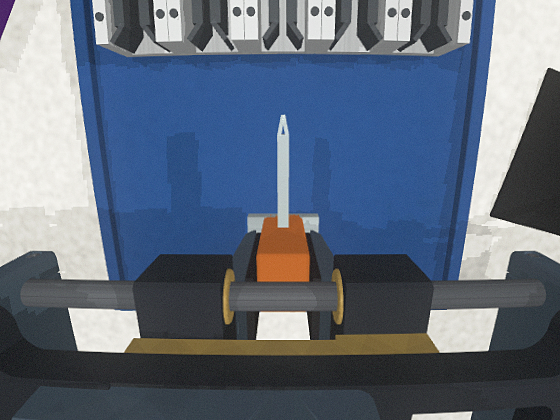

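```bash
python3 - <<'E'
from h import *
im=cv2.imread('/tmp/w3_raw.png');c=im[0:75,85:485];cv2.imwrite('pics/w3z.png',cv2.resize(c,(800,300),interpolation=cv2.INTER_CUBIC))
E
```

```text
(no output)
```

View pics/w3z.png

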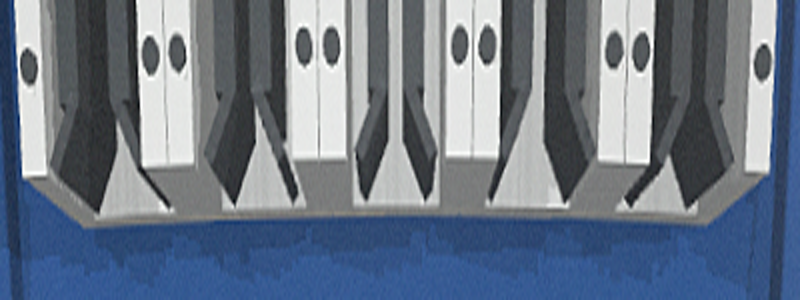

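```bash
python3 - <<'E'
from h import *
s=state();c=cam('wrist',s)
f=lambda x,y,z:onz('wrist',85+x/2-.25,y/4-.4,z,c=c)
P=[f(x,y,44)[:2] for x,y in [(22,178),(166,166),(319,160),(471,159),(624,163),(771,173)]]
P=np.array(P);print(np.round(P,1))
d=P[-1]-P[0];print('len',np.linalg.norm(d),'yaw',np.degrees(np.arctan2(d[0],-d[1])))
k=np.polyfit(P[:,1],P[:,0],1);print('yawfit',-np.degrees(np.arctan(k[0])))
print('tray coords',[np.round(totray(p),1) for p in P])
# blade in the gripper
g=lambda u,v,z:onz('wrist',u,v,z,c=c)
for z in (s['ee_pos'][2]-25+28,):
    a=g(282.5,227,z);b=g(283,115,z);print(a,b,totray(a),totray(b),np.degrees(np.arctan2(b[1]-a[1],b[0]-a[0])))
E
```

```text
[[ 557.3   73.2]
 [ 561.3   29.2]
 [ 565.4  -15.8]
 [ 569.4  -59.9]
 [ 573.7 -104.8]
 [ 577.9 -149.6]]
len 223.7183123595049 yaw 5.28431081752869
yawfit 5.28036592754515
tray coords [array([-42.3, 110.9]), array([-42.2,  66.7]), array([-42.2,  21.5]), array([-42.1, -22.8]), array([-41.8, -67.9]), array([ -41.6, -112.8])]
[464.09160937 -47.27822425  77.39942044] [523.85620434 -42.19814652  77.39942044] [-145.85832567   -0.81547938] [-85.87874488  -1.06824499] 4.858545876837486
```

```bash
sed -i 's/^TO=.*/TO=np.array([602.3,-34.7]);TY=5.25/' h.py; python3 - <<'E'
from h import *
s=state();c=cam('wrist',s)
f=lambda x,y,z:onz('wrist',85+x/2-.25,y/4-.4,z,c=c)
print([np.round(totray(f(x,y,44)),1) for x,y in [(22,178),(166,166),(319,160),(471,159),(624,163),(771,173)]])
print(totray(s['ee_pos']))
g=lambda u,v,z:onz('wrist',u,v,z,c=c)
z=s['ee_pos'][2]+3
print(totray(g(282.5,227,z)),totray(g(283,115,z)))
tool(tray(-130,0,34),Mz(TY))
E
```

```text
[array([-35. , 111.6]), array([-35. ,  67.4]), array([-35. ,  22.2]), array([-35. , -22.1]), array([-34.9, -67.2]), array([ -34.8, -112.2])]
[-158.2210576    -0.65470894]
[-1.38779524e+02  1.20833766e-01] [-78.80081079  -0.28895698]
offset [ 40.4  -0.7 -28.2]
rot [-0.18  0.03 -0.  ]
```

```bash
python3 -m handwheel '{"gripper":[0.95,0.95,0.95,0.95,0.95],"offset":[[20,0,-8],[40,0,-16],[40,0,-24],[40,0,-28],[40,0,-28]],"rot":[[-0.2,0,0],[-0.2,0,0],[-0.2,0,0],[-0.2,0,0],[-0.2,0,0]]}' 40; python3 - <<'E'
from h import *
s,im=snap('wrist','w4',(180,0,380,240),3);print(s['ee_pos'],totray(s['ee_pos']),s['force'])
E
```

```text
time_s: 5.72
ee_pos: [474.5, -47.7, 35.4]
ee_rot: [169.9, 89.9, -4.9]
force: [-0.0, -0.6, -1.0]
gripper_width: 23.4
[474.52587781 -47.67032975  35.43118002] [-128.42490666   -1.22437927] [-0.03713472 -0.55255308 -1.04581007]
```

View pics/w4.png

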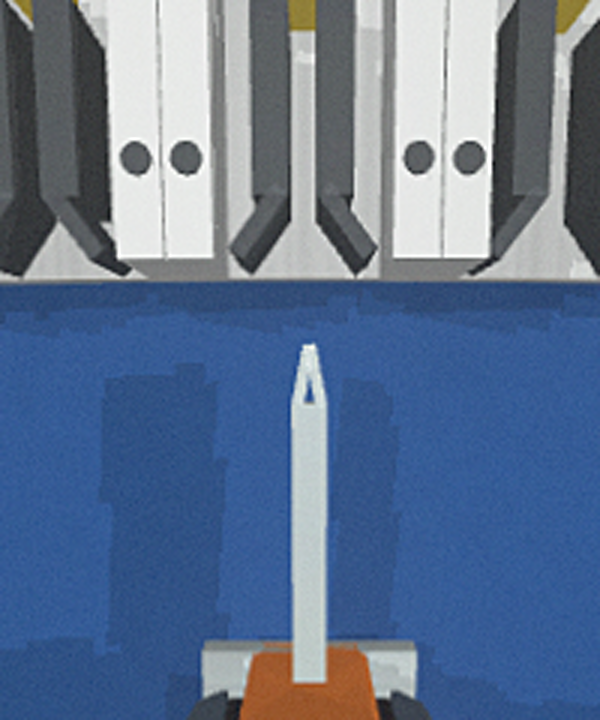

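```bash
python3 -m handwheel '{"gripper":[0.95,0.95,0.95,0.95,0.95],"offset":[[0,-0.7,-3],[0,-0.7,-6],[0,-0.7,-9],[0,-0.7,-9],[0,-0.7,-9]],"rot":[[0,0,0],[0,0,0],[0,0,0],[0,0,0],[0,0,0]]}' 40; python3 - <<'E'
from h import *
s,im=snap('wrist','w5',(180,0,380,240),3);print(s['ee_pos'],totray(s['ee_pos']),s['force'])
E
```

```text
time_s: 6.18
ee_pos: [481.7, -45.2, 35.2]
ee_rot: [177.9, 90.0, 3.2]
force: [0.7, -0.0, -2.6]
gripper_width: 23.9
[481.68443606 -45.21911998  35.20770591] [-121.07208942    0.56152783] [ 0.74973383 -0.03020653 -2.64568576]
```

View pics/w5.png

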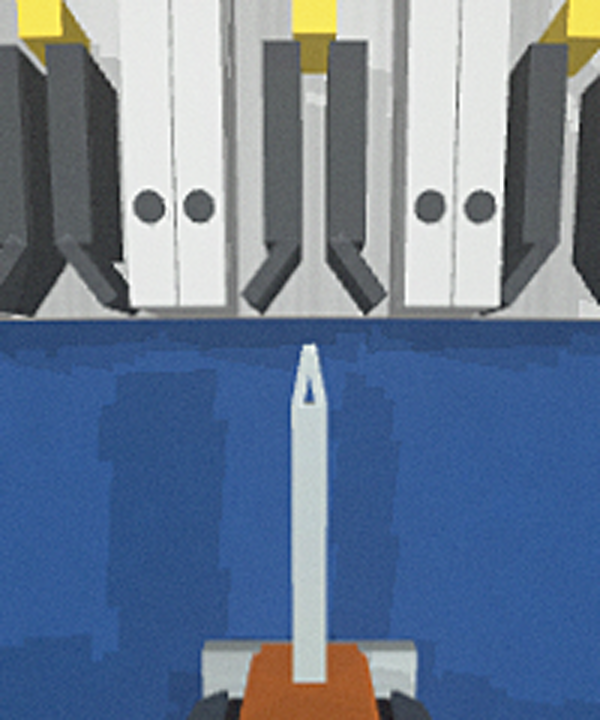

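```bash
python3 -m handwheel '{"gripper":[0.95,0.95,0.95,0.95,0.95],"offset":[[0,0,0],[0,0,0],[0,0,0],[0,0,0],[0,0,0]],"rot":[[0,0,0],[0,0,0],[0,0,0],[0,0,0],[0,0,0]]}' 40; python3 - <<'E'
from h import *
s=state();print(totray(s['ee_pos']),s['force'])
E
```

```text
time_s: 6.65
ee_pos: [481.4, -45.3, 34.9]
ee_rot: [-67.6, 90.0, 117.7]
force: [-1.0, -0.8, -2.7]
gripper_width: 23.4
[-121.35619377    0.54453622] [-1.00936422 -0.82682541 -2.73681824]
```

```bash
cat > f.sh <<'E'
python3 - <<'P'
from h import *
s=state();a=np.radians(TY);F=s['force'];print('tray',np.round(totray(s['ee_pos']),2),'Fx %.1f Fy %.1f Fz %.1f'%(F[0]*np.cos(a)+F[1]*np.sin(a),-F[0]*np.sin(a)+F[1]*np.cos(a),F[2]),'t',s['time_s'])
P
E
python3 -m handwheel '{"gripper":[0.95,0.95,0.95,0.95,0.95],"offset":[[0,0.8,-2],[0,0.8,-4],[0,0.8,-7],[0,0.8,-10],[0,0.8,-13]],"rot":[[0,0,0],[0,0,0],[0,0,0],[0,0,0],[0,0,0]]}' 40; sh f.sh
python3 -m handwheel '{"gripper":[0.95,0.95,0.95,0.95,0.95],"offset":[[0,0,-2],[0,0,-4],[0,0,-6],[0,0,-8],[0,0,-10]],"rot":[[0,0,0],[0,0,0],[0,0,0],[0,0,0],[0,0,0]]}' 40; sh f.sh
python3 -m handwheel '{"gripper":[0.95,0.95,0.95,0.95,0.95],"offset":[[0,0,-2],[0,0,-4],[0,0,-6],[0,0,-8],[0,0,-10]],"rot":[[0,0,0],[0,0,0],[0,0,0],[0,0,0],[0,0,0]]}' 40; sh f.sh
```

```text
time_s: 7.07
ee_pos: [495.0, -44.9, 34.9]
ee_rot: [-165.2, 90.0, 20.1]
force: [-1.0, 0.6, -2.0]
gripper_width: 23.8
tray [-107.8   -0.3] Fx -0.9 Fy 0.7 Fz -2.0 t 7.0667
time_s: 7.48
ee_pos: [504.5, -43.9, 34.9]
ee_rot: [-19.5, 90.0, 165.8]
force: [-1.6, 0.4, -2.8]
gripper_width: 23.7
tray [-98.28  -0.25] Fx -1.5 Fy 0.6 Fz -2.8 t 7.4833
time_s: 7.9
ee_pos: [511.2, -42.9, 34.0]
ee_rot: [-8.5, 89.6, 176.8]
force: [-5.4, -0.3, -2.1]
gripper_width: 23.7
tray [-91.52   0.15] Fx -5.4 Fy 0.2 Fz -2.1 t 7.9
```

```bash

python3 -m handwheel '{"gripper":[0.95,0.95,0.95,0.95,0.95],"offset":[[0,0,-2],[0,0,-4],[0,0,-6],[0,0,-8],[0,0,-10]],"rot":[[0,0,0],[0,0,0],[0,0,0],[0,0,0],[0,0,0]]}' 40; sh f.sh
python3 -m handwheel '{"gripper":[0.95,0.95,0.95,0.95,0.95],"offset":[[0,0,-2],[0,0,-4],[0,0,-6],[0,0,-8],[0,0,-10]],"rot":[[0,0,0],[0,0,0],[0,0,0],[0,0,0],[0,0,0]]}' 40; sh f.sh
python3 -m handwheel '{"gripper":[0.95,0.95,0.95,0.95,0.95],"offset":[[0,0,-2],[0,0,-4],[0,0,-6],[0,0,-8],[0,0,-10]],"rot":[[0,0,0],[0,0,0],[0,0,0],[0,0,0],[0,0,0]]}' 40; sh f.sh
```

```text
time_s: 8.32
ee_pos: [524.1, -42.0, 34.8]
ee_rot: [-16.5, 89.9, 168.7]
force: [-5.4, -0.2, -2.3]
gripper_width: 23.7
tray [-78.49  -0.16] Fx -5.4 Fy 0.3 Fz -2.3 t 8.3167
time_s: 8.73
ee_pos: [534.1, -41.1, 34.9]
ee_rot: [-11.3, 89.9, 174.0]
force: [-6.1, -0.7, -1.9]
gripper_width: 23.6
tray [-68.51  -0.18] Fx -6.1 Fy -0.1 Fz -1.9 t 8.7333
time_s: 9.15
ee_pos: [544.0, -40.2, 34.9]
ee_rot: [-11.6, 89.9, 173.7]
force: [-5.0, -0.7, -1.7]
gripper_width: 24.0
tray [-58.54  -0.17] Fx -5.0 Fy -0.3 Fz -1.7 t 9.15
```

```bash

python3 -m handwheel '{"gripper":[0.95,0.95,0.95],"offset":[[0,0,-1.5],[0,0,-3],[0,0,-3.5]],"rot":[[0,0,0],[0,0,0],[0,0,0]]}' 40; sh f.sh
python3 -m handwheel '{"gripper":[0.95,0.95,0.95],"offset":[[0,0,-0.5],[0,0,-1],[0,0,-1.5]],"rot":[[0,0,0],[0,0,0],[0,0,0]]}' 40; sh f.sh
```

```text
time_s: 9.4
ee_pos: [547.5, -39.9, 34.9]
ee_rot: [-11.2, 89.9, 174.1]
force: [-6.3, -0.8, -1.2]
gripper_width: 23.9
tray [-55.04  -0.18] Fx -6.4 Fy -0.2 Fz -1.2 t 9.4
time_s: 9.65
ee_pos: [547.6, -39.9, 35.0]
ee_rot: [-4.1, 89.8, -178.8]
force: [-10.1, -0.9, 2.4]
gripper_width: 23.9
tray [-54.94  -0.17] Fx -10.1 Fy 0.0 Fz 2.4 t 9.65
```

```bash

python3 -m handwheel '{"gripper":[0.95,0.95],"offset":[[0,0,-0.5],[0,0,-0.5]],"rot":[[0,0,0],[0,0,0]]}' 40; sh f.sh; python3 - <<'E'
from h import *
s,im=snap('wrist','w6')
E
```

```text
time_s: 9.82
ee_pos: [547.6, -39.9, 35.0]
ee_rot: [-3.6, 89.7, -178.3]
force: [-9.0, -1.9, 2.3]
gripper_width: 23.6
tray [-54.91  -0.19] Fx -9.2 Fy -1.0 Fz 2.3 t 9.8167
```

View pics/w6.png

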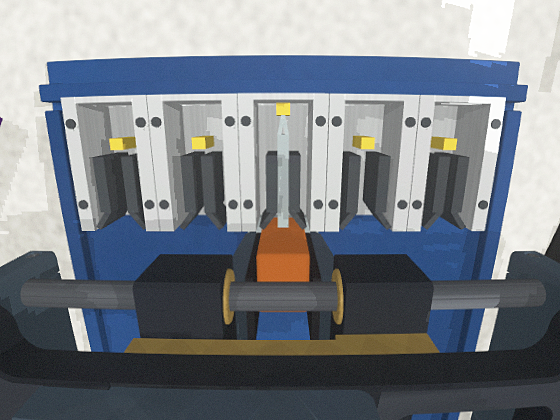

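```bash

python3 -m handwheel '{"gripper":[0.95,0.95,0.95,0.95,0.95],"offset":[[0,0,3],[0,0,6],[0,0,9],[0,0,12],[0,0,15]],"rot":[[0,0,0],[0,0,0],[0,0,0],[0,0,0],[0,0,0]]}' 40; sh f.sh
python3 -m handwheel '{"gripper":[0.95,0.95,0.95,0.95,0.95],"offset":[[0,0,4],[0,0,8],[0,0,12],[0,0,16],[0,0,20]],"rot":[[0,0,0],[0,0,0],[0,0,0],[0,0,0],[0,0,0]]}' 40; sh f.sh
python3 -m handwheel '{"gripper":[0.95,0.95,0.95,0.95,0.95],"offset":[[0,0,8],[0,0,16],[0,0,24],[0,0,32],[0,0,37]],"rot":[[0,0,0],[0,0,0],[0,0,0],[0,0,0],[0,0,0]]}' 40; sh f.sh
```

```text
time_s: 10.28
ee_pos: [538.9, -41.2, 36.4]
ee_rot: [173.4, 89.5, -1.3]
force: [4.6, 1.4, -2.4]
gripper_width: 23.6
tray [-63.75  -0.66] Fx 4.8 Fy 1.0 Fz -2.4 t 10.2833
time_s: 10.7
ee_pos: [515.7, -43.1, 35.5]
ee_rot: [171.7, 89.8, -3.0]
force: [4.4, 0.3, -2.8]
gripper_width: 23.8
tray [-86.99  -0.44] Fx 4.4 Fy -0.1 Fz -2.8 t 10.7
time_s: 11.12
ee_pos: [475.1, -46.4, 34.4]
ee_rot: [-10.1, 89.8, 175.2]
force: [0.5, 0.7, -2.1]
gripper_width: 23.7
tray [-127.72   -0.  ] Fx 0.5 Fy 0.7 Fz -2.1 t 11.1167
```

```bash

python3 -m handwheel '{"gripper":[0.95,0.95,0.95,0.95,0.95],"offset":[[0,-18,0],[0,-36,0],[0,-44.5,-3],[0,-44.5,-6],[0,-44.5,-6]],"rot":[[0,0,0],[0,0,0],[0,0,0],[0,0,0],[0,0,0]]}' 40; python3 -m handwheel '{"gripper":[0.95,0.95],"offset":[[0,0,0],[0,0,0]],"rot":[[0,0,0],[0,0,0]]}' 40;sh f.sh; python3 - <<'E'
from h import *
s,im=snap('wrist','w7',(180,0,380,240),3)
E
```

```text
time_s: 11.53
ee_pos: [480.8, -1.5, 35.1]
ee_rot: [156.6, 89.9, -18.1]
force: [0.8, 0.0, -2.5]
gripper_width: 23.8
time_s: 11.7
ee_pos: [480.0, -2.1, 34.9]
ee_rot: [33.7, 90.0, -141.0]
force: [0.7, -0.6, -2.3]
gripper_width: 23.6
tray [-118.81   43.62] Fx 0.7 Fy -0.6 Fz -2.3 t 11.7
```

View pics/w7.png

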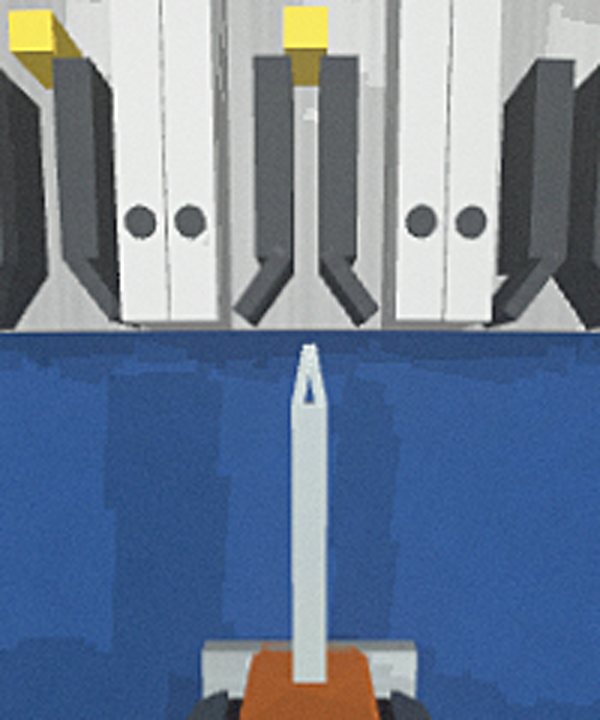

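```bash

python3 -m handwheel '{"gripper":[0.95,0.95,0.95,0.95,0.95],"offset":[[0,-0.5,-3],[0,-0.5,-6],[0,-0.5,-9],[0,-0.5,-12],[0,-0.5,-15]],"rot":[[0,0,0],[0,0,0],[0,0,0],[0,0,0],[0,0,0]]}' 40; sh f.sh
python3 -m handwheel '{"gripper":[0.95,0.95,0.95,0.95,0.95],"offset":[[0,0,-2],[0,0,-4],[0,0,-6],[0,0,-8],[0,0,-10]],"rot":[[0,0,0],[0,0,0],[0,0,0],[0,0,0],[0,0,0]]}' 40; sh f.sh
python3 -m handwheel '{"gripper":[0.95,0.95,0.95,0.95,0.95],"offset":[[0,0,-2],[0,0,-4],[0,0,-6],[0,0,-8],[0,0,-10]],"rot":[[0,0,0],[0,0,0],[0,0,0],[0,0,0],[0,0,0]]}' 40; sh f.sh
python3 -m handwheel '{"gripper":[0.95,0.95,0.95,0.95,0.95],"offset":[[0,0,-2],[0,0,-4],[0,0,-6],[0,0,-8],[0,0,-10]],"rot":[[0,0,0],[0,0,0],[0,0,0],[0,0,0],[0,0,0]]}' 40; sh f.sh
```

```text
time_s: 12.17
ee_pos: [495.3, 0.3, 34.9]
ee_rot: [-172.0, 90.0, 13.3]
force: [0.3, -0.3, -2.3]
gripper_width: 23.7
tray [-103.35   44.65] Fx 0.3 Fy -0.3 Fz -2.3 t 12.1667
time_s: 12.58
ee_pos: [502.5, 0.9, 34.4]
ee_rot: [-0.1, 89.7, -174.9]
force: [-5.6, -2.6, -1.6]
gripper_width: 23.9
tray [-96.17  44.58] Fx -5.9 Fy -2.1 Fz -1.6 t 12.5833
time_s: 13.0
ee_pos: [513.9, 2.2, 34.6]
ee_rot: [-8.8, 89.9, 176.5]
force: [-3.8, -1.8, -3.0]
gripper_width: 23.8
tray [-84.67  44.87] Fx -3.9 Fy -1.4 Fz -3.0 t 13.0
time_s: 13.42
ee_pos: [524.7, 3.2, 34.9]
ee_rot: [-31.1, 90.0, 154.2]
force: [-5.4, -0.8, -1.8]
gripper_width: 23.6
tray [-73.77  44.87] Fx -5.5 Fy -0.3 Fz -1.8 t 13.4167
```

```bash

python3 -m handwheel '{"gripper":[0.95,0.95,0.95,0.95,0.95],"offset":[[0,0,-2],[0,0,-4],[0,0,-6],[0,0,-8],[0,0,-10]],"rot":[[0,0,0],[0,0,0],[0,0,0],[0,0,0],[0,0,0]]}' 40; sh f.sh
python3 -m handwheel '{"gripper":[0.95,0.95,0.95,0.95,0.95],"offset":[[0,0,-2],[0,0,-4],[0,0,-6],[0,0,-8],[0,0,-9]],"rot":[[0,0,0],[0,0,0],[0,0,0],[0,0,0],[0,0,0]]}' 40; sh f.sh
python3 -m handwheel '{"gripper":[0.95,0.95,0.95],"offset":[[0,0,-0.5],[0,0,-1],[0,0,-1]],"rot":[[0,0,0],[0,0,0],[0,0,0]]}' 40; sh f.sh
```

```text
time_s: 13.83
ee_pos: [534.3, 4.1, 34.8]
ee_rot: [-9.7, 89.9, 175.6]
force: [-4.7, -1.1, -1.2]
gripper_width: 23.7
tray [-64.2   44.83] Fx -4.8 Fy -0.7 Fz -1.2 t 13.8333
time_s: 14.25
ee_pos: [543.2, 4.9, 34.8]
ee_rot: [-9.4, 89.9, 175.9]
force: [-8.1, -1.3, 2.1]
gripper_width: 24.2
tray [-55.18  44.86] Fx -8.2 Fy -0.6 Fz 2.1 t 14.25
time_s: 14.5
ee_pos: [543.3, 4.9, 34.9]
ee_rot: [-3.7, 89.8, -178.3]
force: [-7.2, -1.0, 0.3]
gripper_width: 23.8
tray [-55.14  44.83] Fx -7.3 Fy -0.4 Fz 0.3 t 14.5
```

```bash

python3 -m handwheel '{"gripper":[0.95,0.95,0.95],"offset":[[0,0,-0.5],[0,0,-1],[0,0,-1]],"rot":[[0,0,0],[0,0,0],[0,0,0]]}' 40; sh f.sh;  python3 - <<'E'
from h import *
s,im=snap('wrist','w8')
E
```

```text
time_s: 14.75
ee_pos: [543.4, 4.9, 34.9]
ee_rot: [-2.9, 89.7, -177.6]
force: [-9.2, -2.3, 2.2]
gripper_width: 23.7
tray [-55.07  44.85] Fx -9.4 Fy -1.4 Fz 2.2 t 14.75
```

View pics/w8.png

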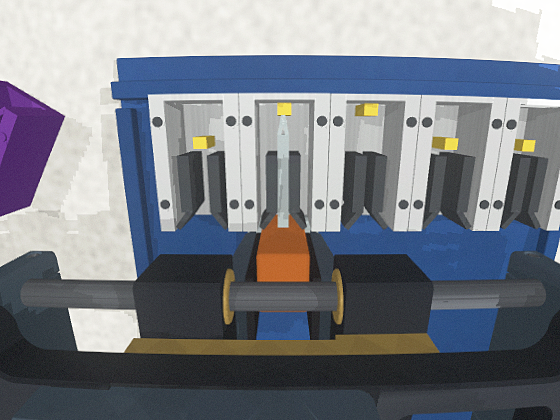

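```bash

python3 -m handwheel '{"gripper":[0.95,0.95,0.95,0.95,0.95],"offset":[[0,0,3],[0,0,7],[0,0,11],[0,0,15],[0,0,20]],"rot":[[0,0,0],[0,0,0],[0,0,0],[0,0,0],[0,0,0]]}' 40; sh f.sh
python3 -m handwheel '{"gripper":[0.95,0.95,0.95,0.95,0.95],"offset":[[0,0,8],[0,0,18],[0,0,28],[0,0,38],[0,0,48]],"rot":[[0,0,0],[0,0,0],[0,0,0],[0,0,0],[0,0,0]]}' 40; sh f.sh
python3 -m handwheel '{"gripper":[0.95,0.95,0.95,0.95,0.95],"offset":[[0,-4,2],[0,-20,2],[0,-38,0],[0,-44.5,0],[0,-44.5,0]],"rot":[[0,0,0],[0,0,0],[0,0,0],[0,0,0],[0,0,0]]}' 40
python3 -m handwheel '{"gripper":[0.95,0.95,0.95,0.95],"offset":[[0,0,0],[0,0,0],[0,0,0],[0,0,0]],"rot":[[0,0,0],[0,0,0],[0,0,0],[0,0,0]]}' 40;sh f.sh; python3 - <<'E'
from h import *
s,im=snap('wrist','w9',(180,0,380,240),3)
E
```

```text
time_s: 15.22
ee_pos: [530.4, 3.4, 36.6]
ee_rot: [176.4, 89.4, 1.6]
force: [5.3, 0.5, -1.7]
gripper_width: 23.8
tray [-68.13  44.48] Fx 5.3 Fy 0.0 Fz -1.7 t 15.2167
time_s: 15.63
ee_pos: [476.3, -1.2, 35.0]
ee_rot: [-12.9, 89.9, 172.4]
force: [-1.0, 0.2, -2.4]
gripper_width: 24.0
tray [-122.42   44.88] Fx -1.0 Fy 0.3 Fz -2.4 t 15.6333
time_s: 16.05
ee_pos: [473.3, 44.2, 34.9]
ee_rot: [-25.4, 90.0, 160.0]
force: [-0.5, 0.6, -2.9]
gripper_width: 23.8
time_s: 16.38
ee_pos: [473.8, 42.6, 34.9]
ee_rot: [13.7, 90.0, -161.1]
force: [-0.1, 0.1, -2.8]
gripper_width: 23.9
tray [-120.91   88.7 ] Fx -0.1 Fy 0.1 Fz -2.8 t 16.3833
```

View pics/w9.png

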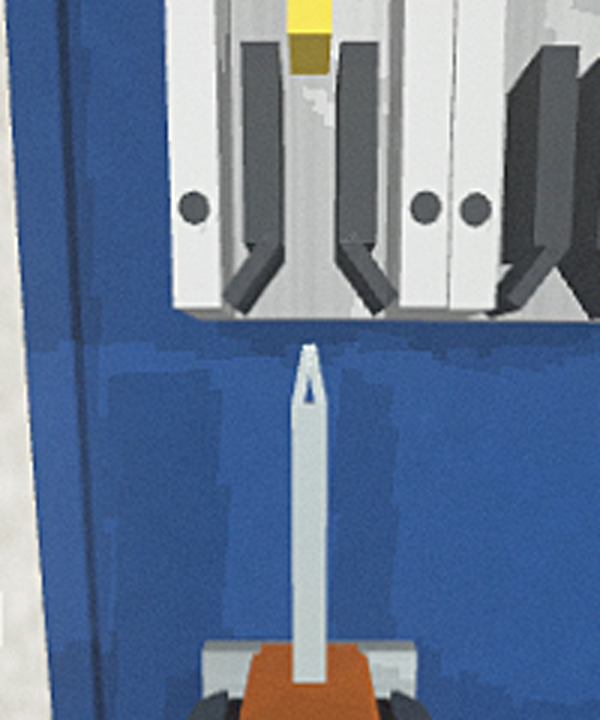

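```bash

python3 -m handwheel '{"gripper":[0.95,0.95,0.95,0.95,0.95],"offset":[[0,0,-3],[0,0,-6],[0,0,-9],[0,0,-12],[0,0,-15]],"rot":[[0,0,0],[0,0,0],[0,0,0],[0,0,0],[0,0,0]]}' 40; sh f.sh
python3 -m handwheel '{"gripper":[0.95,0.95,0.95,0.95,0.95],"offset":[[0,0,-2],[0,0,-4],[0,0,-6],[0,0,-8],[0,0,-10]],"rot":[[0,0,0],[0,0,0],[0,0,0],[0,0,0],[0,0,0]]}' 40; sh f.sh
python3 -m handwheel '{"gripper":[0.95,0.95,0.95,0.95,0.95],"offset":[[0,0,-2],[0,0,-4],[0,0,-6],[0,0,-8],[0,0,-10]],"rot":[[0,0,0],[0,0,0],[0,0,0],[0,0,0],[0,0,0]]}' 40; sh f.sh
python3 -m handwheel '{"gripper":[0.95,0.95,0.95,0.95,0.95],"offset":[[0,0,-2],[0,0,-4],[0,0,-6],[0,0,-8],[0,0,-10]],"rot":[[0,0,0],[0,0,0],[0,0,0],[0,0,0],[0,0,0]]}' 40; sh f.sh
```

```text
time_s: 16.85
ee_pos: [489.2, 44.5, 34.9]
ee_rot: [-169.0, 90.0, 16.3]
force: [0.4, 1.3, -2.3]
gripper_width: 23.8
tray [-105.35   89.21] Fx 0.5 Fy 1.3 Fz -2.3 t 16.85
time_s: 17.27
ee_pos: [498.8, 45.4, 34.9]
ee_rot: [-44.2, 90.0, 141.1]
force: [0.4, -1.1, -3.2]
gripper_width: 23.9
tray [-95.74  89.27] Fx 0.3 Fy -1.1 Fz -3.2 t 17.2667
time_s: 17.68
ee_pos: [508.8, 46.3, 34.9]
ee_rot: [-98.8, 90.0, 86.5]
force: [-0.0, 0.6, -2.7]
gripper_width: 23.7
tray [-85.67  89.24] Fx 0.0 Fy 0.6 Fz -2.7 t 17.6833
time_s: 18.1
ee_pos: [518.8, 47.3, 34.9]
ee_rot: [-70.2, 90.0, 115.1]
force: [0.3, 0.7, -2.4]
gripper_width: 23.3
tray [-75.69  89.26] Fx 0.3 Fy 0.6 Fz -2.4 t 18.1
```

```bash

python3 -m handwheel '{"gripper":[0.95,0.95,0.95,0.95,0.95],"offset":[[0,0,-2],[0,0,-4],[0,0,-6],[0,0,-8],[0,0,-10]],"rot":[[0,0,0],[0,0,0],[0,0,0],[0,0,0],[0,0,0]]}' 40; sh f.sh
python3 -m handwheel '{"gripper":[0.95,0.95,0.95,0.95,0.95],"offset":[[0,0,-2],[0,0,-4],[0,0,-6],[0,0,-8],[0,0,-9.5]],"rot":[[0,0,0],[0,0,0],[0,0,0],[0,0,0],[0,0,0]]}' 40; sh f.sh
python3 -m handwheel '{"gripper":[0.95,0.95,0.95],"offset":[[0,0,-0.5],[0,0,-1],[0,0,-1.5]],"rot":[[0,0,0],[0,0,0],[0,0,0]]}' 40; sh f.sh
```

```text
time_s: 18.52
ee_pos: [528.5, 48.2, 34.9]
ee_rot: [-8.9, 90.0, 176.4]
force: [-0.2, 0.2, -2.6]
gripper_width: 23.8
tray [-65.95  89.3 ] Fx -0.2 Fy 0.2 Fz -2.6 t 18.5167
time_s: 18.93
ee_pos: [538.2, 49.1, 34.9]
ee_rot: [-39.3, 90.0, 146.0]
force: [-0.2, -0.3, -2.3]
gripper_width: 23.7
tray [-56.18  89.28] Fx -0.3 Fy -0.3 Fz -2.3 t 18.9333
time_s: 19.18
ee_pos: [539.1, 49.1, 34.9]
ee_rot: [-4.0, 89.9, -178.7]
force: [-3.2, -0.3, -0.7]
gripper_width: 24.2
tray [-55.25  89.28] Fx -3.2 Fy 0.0 Fz -0.7 t 19.1833
```

```bash

python3 -m handwheel '{"gripper":[0.95,0.95,0.95],"offset":[[0,0,-0.5],[0,0,-1],[0,0,-1]],"rot":[[0,0,0],[0,0,0],[0,0,0]]}' 40; sh f.sh;  python3 - <<'E'
from h import *
s,im=snap('wrist','w10')
E
```

```text
time_s: 19.43
ee_pos: [539.2, 49.2, 34.8]
ee_rot: [-1.7, 89.8, -176.5]
force: [-5.2, -1.1, 1.1]
gripper_width: 23.8
tray [-55.15  89.29] Fx -5.3 Fy -0.6 Fz 1.1 t 19.4333
```

View pics/w10.png

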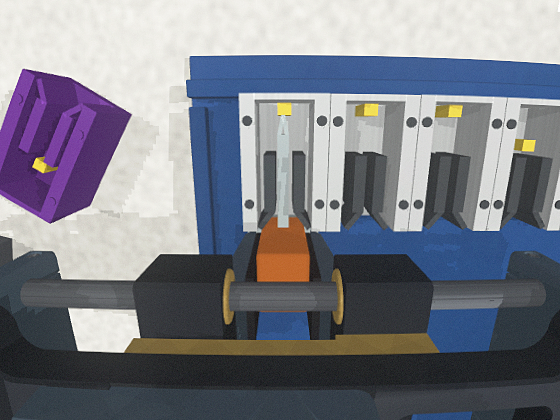

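```bash

python3 -m handwheel '{"gripper":[0.95,0.95,0.95,0.95,0.95],"offset":[[0,0,3],[0,0,7],[0,0,11],[0,0,15],[0,0,20]],"rot":[[0,0,0],[0,0,0],[0,0,0],[0,0,0],[0,0,0]]}' 40; sh f.sh
python3 -m handwheel '{"gripper":[0.95,0.95,0.95,0.95,0.95],"offset":[[0,0,8],[0,0,18],[0,0,28],[0,0,38],[0,0,48]],"rot":[[0,0,0],[0,0,0],[0,0,0],[0,0,0],[0,0,0]]}' 40; sh f.sh
python3 -m handwheel '{"gripper":[0.95,0.95,0.95,0.95,0.95],"offset":[[0,8,4],[0,32,4],[0,65,2],[0,100,0],[0,125,0]],"rot":[[0,0,0],[0,0,0],[0,0,0],[0,0,0],[0,0,0]]}' 40
python3 -m handwheel '{"gripper":[0.95,0.95,0.95,0.95,0.95],"offset":[[0,8.7,0],[0,8.7,0],[0,8.7,0],[0,8.7,0],[0,8.7,0]],"rot":[[0,0,0],[0,0,0],[0,0,0],[0,0,0],[0,0,0]]}' 40;sh f.sh; python3 - <<'E'
from h import *
s,im=snap('wrist','w11',(180,0,380,240),3)
E
```

```text
time_s: 19.9
ee_pos: [520.8, 47.4, 35.1]
ee_rot: [-177.6, 89.9, 7.7]
force: [-0.2, 0.3, -3.2]
gripper_width: 23.9
tray [-73.64  89.26] Fx -0.2 Fy 0.3 Fz -3.2 t 19.9
time_s: 20.32
ee_pos: [471.4, 42.9, 35.0]
ee_rot: [-23.1, 90.0, 162.2]
force: [-0.9, 0.4, -2.1]
gripper_width: 23.8
tray [-123.25   89.25] Fx -0.9 Fy 0.4 Fz -2.1 t 20.3167
time_s: 20.73
ee_pos: [485.1, -84.2, 35.3]
ee_rot: [149.9, 89.9, -24.8]
force: [0.7, 0.3, -2.5]
gripper_width: 24.4
time_s: 21.15
ee_pos: [484.7, -89.0, 34.9]
ee_rot: [-47.5, 90.0, 137.8]
force: [-0.7, 0.4, -2.0]
gripper_width: 23.8
tray [-122.05  -43.3 ] Fx -0.6 Fy 0.4 Fz -2.0 t 21.15
```

View pics/w11.png

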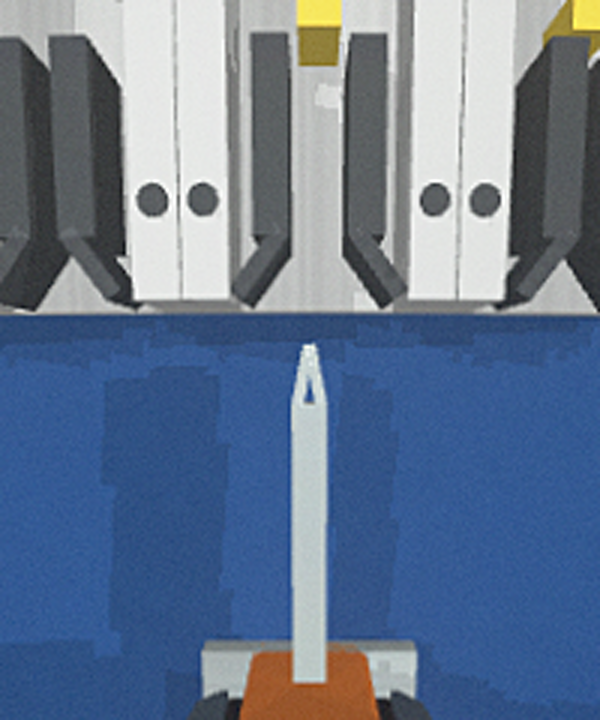

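```bash

python3 -m handwheel '{"gripper":[0.95,0.95,0.95,0.95,0.95],"offset":[[0,1.3,0],[0,1.3,-2],[0,1.3,-4],[0,1.3,-6],[0,1.3,-6]],"rot":[[0,0,0],[0,0,0],[0,0,0],[0,0,0],[0,0,0]]}' 40; python3 -m handwheel '{"gripper":[0.95,0.95],"offset":[[0,0,0],[0,0,0]],"rot":[[0,0,0],[0,0,0]]}' 40;sh f.sh; python3 - <<'E'
from h import *
s,im=snap('wrist','w12',(180,0,380,240),3)
E
```

```text
time_s: 21.62
ee_pos: [492.0, -90.8, 35.0]
ee_rot: [171.1, 89.9, -3.6]
force: [-0.8, 0.5, -2.4]
gripper_width: 24.0
time_s: 21.78
ee_pos: [491.1, -90.8, 34.9]
ee_rot: [-33.7, 90.0, 151.6]
force: [-0.4, -0.5, -2.2]
gripper_width: 23.6
tray [-115.85  -45.73] Fx -0.4 Fy -0.5 Fz -2.2 t 21.7833
```

View pics/w12.png

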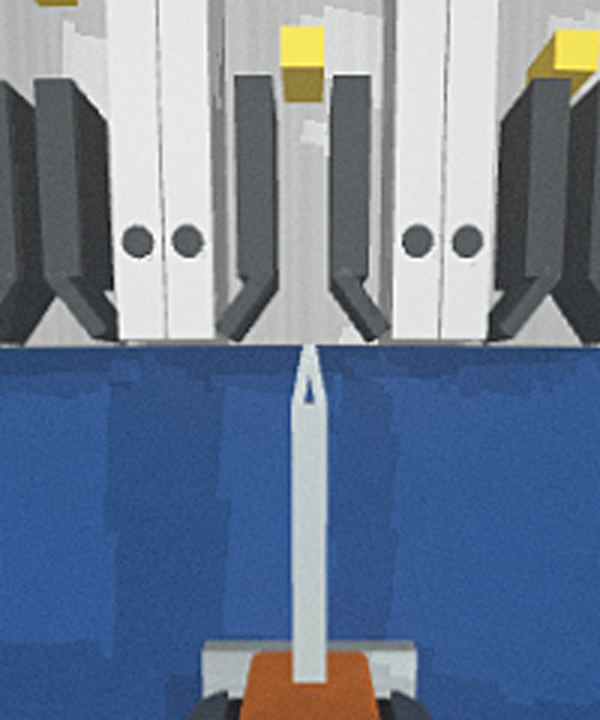

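```bash

python3 -m handwheel '{"gripper":[0.95,0.95,0.95,0.95,0.95],"offset":[[0,-1,0],[0,-1,-2],[0,-1,-4],[0,-1,-6],[0,-1,-8]],"rot":[[0,0,0],[0,0,0],[0,0,0],[0,0,0],[0,0,0]]}' 40; sh f.sh;python3 -m handwheel '{"gripper":[0.95,0.95],"offset":[[0,0,-2],[0,0,-4]],"rot":[[0,0,0],[0,0,0]]}' 40;sh f.sh
```

```text
time_s: 22.25
ee_pos: [499.5, -89.1, 35.0]
ee_rot: [-175.6, 90.0, 9.7]
force: [0.4, 0.4, -1.7]
gripper_width: 23.9
tray [-107.4  -44.8] Fx 0.5 Fy 0.3 Fz -1.7 t 22.25
time_s: 22.42
ee_pos: [503.4, -88.8, 34.9]
ee_rot: [-151.0, 90.0, 34.3]
force: [0.6, 1.0, -2.2]
gripper_width: 23.8
tray [-103.47  -44.78] Fx 0.7 Fy 1.0 Fz -2.2 t 22.4167
```

Centred (y −44.8, target about −44.7). Slide in.

```bash

python3 -m handwheel '{"gripper":[0.95,0.95,0.95,0.95,0.95],"offset":[[0,0,-2],[0,0,-4],[0,0,-6],[0,0,-8],[0,0,-10]],"rot":[[0,0,0],[0,0,0],[0,0,0],[0,0,0],[0,0,0]]}' 40; sh f.sh
python3 -m handwheel '{"gripper":[0.95,0.95,0.95,0.95,0.95],"offset":[[0,0,-2],[0,0,-4],[0,0,-6],[0,0,-8],[0,0,-10]],"rot":[[0,0,0],[0,0,0],[0,0,0],[0,0,0],[0,0,0]]}' 40; sh f.sh
python3 -m handwheel '{"gripper":[0.95,0.95,0.95,0.95,0.95],"offset":[[0,0,-2],[0,0,-4],[0,0,-6],[0,0,-8],[0,0,-10]],"rot":[[0,0,0],[0,0,0],[0,0,0],[0,0,0],[0,0,0]]}' 40; sh f.sh
python3 -m handwheel '{"gripper":[0.95,0.95,0.95,0.95,0.95],"offset":[[0,0,-2],[0,0,-4],[0,0,-6],[0,0,-8],[0,0,-10]],"rot":[[0,0,0],[0,0,0],[0,0,0],[0,0,0],[0,0,0]]}' 40; sh f.sh
```

```text
time_s: 22.83
ee_pos: [513.2, -87.8, 34.9]
ee_rot: [-106.3, 90.0, 79.0]
force: [0.1, -0.1, -1.6]
gripper_width: 23.6
tray [-93.56 -44.75] Fx 0.1 Fy -0.1 Fz -1.6 t 22.8333
time_s: 23.25
ee_pos: [523.2, -86.9, 34.9]
ee_rot: [-126.2, 90.0, 59.1]
force: [0.1, 0.6, -2.3]
gripper_width: 23.9
tray [-83.57 -44.73] Fx 0.2 Fy 0.6 Fz -2.3 t 23.25
time_s: 23.67
ee_pos: [533.1, -86.0, 34.9]
ee_rot: [-134.1, 90.0, 51.2]
force: [-1.8, -0.5, -2.2]
gripper_width: 23.9
tray [-73.57 -44.73] Fx -1.8 Fy -0.3 Fz -2.2 t 23.6667
time_s: 24.08
ee_pos: [542.9, -85.1, 34.9]
ee_rot: [-22.6, 90.0, 162.7]
force: [-0.7, 0.1, -1.9]
gripper_width: 23.7
tray [-63.78 -44.71] Fx -0.7 Fy 0.2 Fz -1.9 t 24.0833
```

```bash

python3 -m handwheel '{"gripper":[0.95,0.95,0.95,0.95,0.95],"offset":[[0,0,-2],[0,0,-4],[0,0,-6],[0,0,-7.5],[0,0,-8.5]],"rot":[[0,0,0],[0,0,0],[0,0,0],[0,0,0],[0,0,0]]}' 40; sh f.sh
python3 -m handwheel '{"gripper":[0.95,0.95,0.95,0.95],"offset":[[0,0,-0.5],[0,0,-1],[0,0,-1.5],[0,0,-2]],"rot":[[0,0,0],[0,0,0],[0,0,0],[0,0,0]]}' 40; sh f.sh; python3 - <<'E'
from h import *
s,im=snap('wrist','w13')
E
```

```text
time_s: 24.5
ee_pos: [551.5, -84.2, 34.8]
ee_rot: [-27.6, 90.0, 157.7]
force: [-2.8, -0.5, -0.8]
gripper_width: 24.0
tray [-55.15 -44.69] Fx -2.8 Fy -0.2 Fz -0.8 t 24.5
time_s: 24.83
ee_pos: [551.6, -84.2, 34.7]
ee_rot: [-6.5, 89.8, 178.8]
force: [-6.3, -1.5, 1.0]
gripper_width: 24.1
tray [-55.04 -44.63] Fx -6.4 Fy -0.9 Fz 1.0 t 24.8333
```

View pics/w13.png

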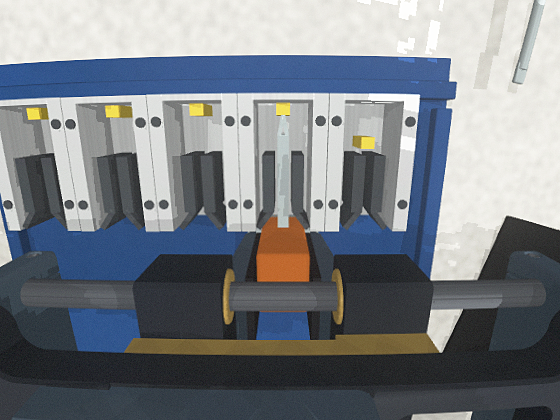

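```bash

python3 -m handwheel '{"gripper":[0.95,0.95,0.95,0.95,0.95],"offset":[[0,0,3],[0,0,7],[0,0,11],[0,0,15],[0,0,20]],"rot":[[0,0,0],[0,0,0],[0,0,0],[0,0,0],[0,0,0]]}' 40; sh f.sh
python3 -m handwheel '{"gripper":[0.95,0.95,0.95,0.95,0.95],"offset":[[0,0,8],[0,0,18],[0,0,28],[0,0,38],[0,0,48]],"rot":[[0,0,0],[0,0,0],[0,0,0],[0,0,0],[0,0,0]]}' 40; sh f.sh
python3 -m handwheel '{"gripper":[0.95,0.95,0.95,0.95,0.95],"offset":[[0,6,2],[0,20,2],[0,34,0],[0,42,0],[0,44.5,0]],"rot":[[0,0,0],[0,0,0],[0,0,0],[0,0,0],[0,0,0]]}' 40
python3 -m handwheel '{"gripper":[0.95,0.95,0.95,0.95,0.95],"offset":[[0,0,-2],[0,0,-4],[0,0,-4],[0,0,-4],[0,0,-4]],"rot":[[0,0,0],[0,0,0],[0,0,0],[0,0,0],[0,0,0]]}' 40;sh f.sh; python3 - <<'E'
from h import *
s,im=snap('wrist','w14',(180,0,380,240),3)
E
```

```text
time_s: 25.3
ee_pos: [533.6, -86.0, 35.1]
ee_rot: [174.4, 89.9, -0.3]
force: [-0.6, 0.2, -1.8]
gripper_width: 24.2
tray [-73.15 -44.79] Fx -0.6 Fy 0.2 Fz -1.8 t 25.3
time_s: 25.72
ee_pos: [484.3, -90.4, 35.0]
ee_rot: [-30.3, 90.0, 155.0]
force: [0.6, 1.1, -2.3]
gripper_width: 23.5
tray [-122.64  -44.71] Fx 0.7 Fy 1.0 Fz -2.3 t 25.7167
time_s: 26.13
ee_pos: [490.7, -136.5, 35.1]
ee_rot: [153.7, 89.9, -21.1]
force: [0.6, -0.2, -2.4]
gripper_width: 23.8
time_s: 26.55
ee_pos: [493.6, -133.9, 34.9]
ee_rot: [-47.6, 90.0, 137.7]
force: [0.2, 0.7, -1.8]
gripper_width: 23.8
tray [-117.27  -88.8 ] Fx 0.2 Fy 0.6 Fz -1.8 t 26.55
```

View pics/w14.png

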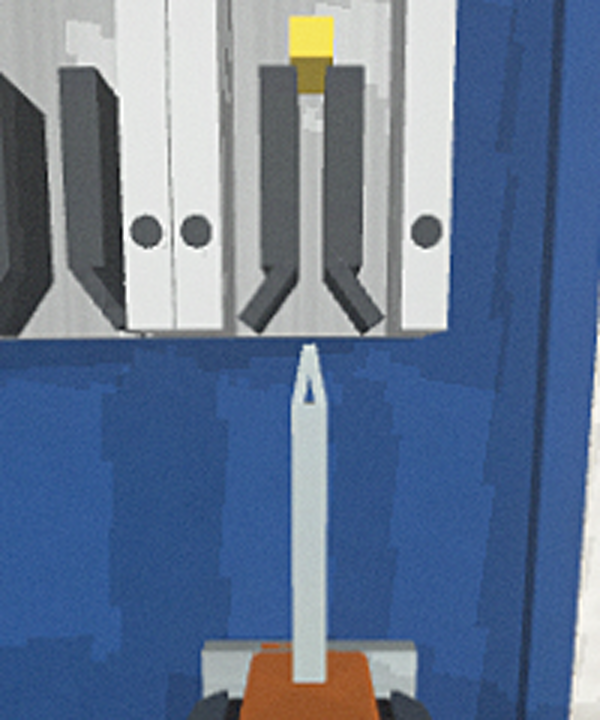

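```bash

python3 -m handwheel '{"gripper":[0.95,0.95,0.95,0.95,0.95],"offset":[[0,0.2,-3],[0,0.2,-6],[0,0.2,-9],[0,0.2,-12],[0,0.2,-14]],"rot":[[0,0,0],[0,0,0],[0,0,0],[0,0,0],[0,0,0]]}' 40; sh f.sh
python3 -m handwheel '{"gripper":[0.95,0.95,0.95,0.95,0.95],"offset":[[0,0,-2],[0,0,-4],[0,0,-6],[0,0,-8],[0,0,-10]],"rot":[[0,0,0],[0,0,0],[0,0,0],[0,0,0],[0,0,0]]}' 40; sh f.sh
python3 -m handwheel '{"gripper":[0.95,0.95,0.95,0.95,0.95],"offset":[[0,0,-2],[0,0,-4],[0,0,-6],[0,0,-8],[0,0,-10]],"rot":[[0,0,0],[0,0,0],[0,0,0],[0,0,0],[0,0,0]]}' 40; sh f.sh
python3 -m handwheel '{"gripper":[0.95,0.95,0.95,0.95,0.95],"offset":[[0,0,-2],[0,0,-4],[0,0,-6],[0,0,-8],[0,0,-10]],"rot":[[0,0,0],[0,0,0],[0,0,0],[0,0,0],[0,0,0]]}' 40; sh f.sh
```

```text
time_s: 27.02
ee_pos: [508.3, -133.2, 35.0]
ee_rot: [171.4, 90.0, -3.3]
force: [-0.5, 0.1, -2.7]
gripper_width: 23.8
tray [-102.59  -89.49] Fx -0.5 Fy 0.2 Fz -2.7 t 27.0167
time_s: 27.43
ee_pos: [514.7, -132.0, 34.2]
ee_rot: [-12.6, 89.6, 172.7]
force: [-7.5, -1.0, -1.4]
gripper_width: 23.8
tray [-96.17 -88.89] Fx -7.5 Fy -0.3 Fz -1.4 t 27.4333
time_s: 27.85
ee_pos: [526.4, -131.2, 34.4]
ee_rot: [-16.6, 89.8, 168.6]
force: [-5.4, 0.6, -1.9]
gripper_width: 23.7
tray [-84.39 -89.17] Fx -5.3 Fy 1.1 Fz -1.9 t 27.85
time_s: 28.27
ee_pos: [537.7, -130.4, 34.9]
ee_rot: [-43.6, 90.0, 141.7]
force: [-3.9, 0.9, -2.2]
gripper_width: 23.9
tray [-73.11 -89.36] Fx -3.8 Fy 1.2 Fz -2.2 t 28.2667
```

```bash

python3 -m handwheel '{"gripper":[0.95,0.95,0.95,0.95,0.95],"offset":[[0,0,-2],[0,0,-4],[0,0,-6],[0,0,-8],[0,0,-10]],"rot":[[0,0,0],[0,0,0],[0,0,0],[0,0,0],[0,0,0]]}' 40; sh f.sh
python3 -m handwheel '{"gripper":[0.95,0.95,0.95,0.95,0.95],"offset":[[0,0,-2],[0,0,-4],[0,0,-6],[0,0,-8],[0,0,-9]],"rot":[[0,0,0],[0,0,0],[0,0,0],[0,0,0],[0,0,0]]}' 40; sh f.sh
python3 -m handwheel '{"gripper":[0.95,0.95,0.95,0.95],"offset":[[0,0,-0.5],[0,0,-1],[0,0,-1.5],[0,0,-1.5]],"rot":[[0,0,0],[0,0,0],[0,0,0],[0,0,0]]}' 40; sh f.sh;  python3 - <<'E'
from h import *
s,im=snap('wrist','w15')
E
```

```text
time_s: 28.68
ee_pos: [547.3, -129.5, 34.9]
ee_rot: [-16.6, 89.9, 168.7]
force: [-6.5, -0.4, -1.7]
gripper_width: 23.6
tray [-63.48 -89.34] Fx -6.5 Fy 0.2 Fz -1.7 t 28.6833
time_s: 29.1
ee_pos: [555.9, -128.7, 34.9]
ee_rot: [-8.9, 89.9, 176.4]
force: [-8.1, -0.9, 1.3]
gripper_width: 23.6
tray [-54.85 -89.35] Fx -8.1 Fy -0.1 Fz 1.3 t 29.1
time_s: 29.43
ee_pos: [555.9, -128.7, 35.0]
ee_rot: [-6.1, 89.7, 179.2]
force: [-10.1, -1.1, 2.6]
gripper_width: 24.2
tray [-54.81 -89.35] Fx -10.1 Fy -0.2 Fz 2.6 t 29.4333
```

View pics/w15.png

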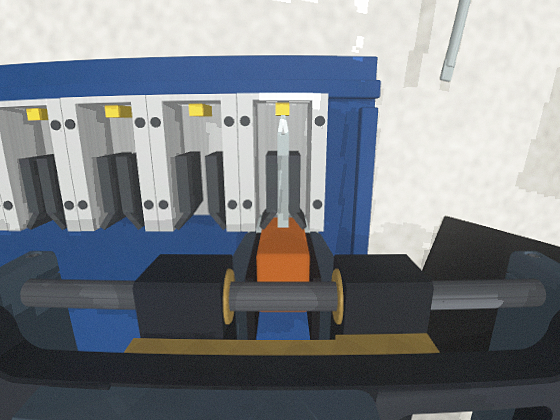

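```bash

python3 -m handwheel '{"gripper":[0.95,0.95,0.95,0.95,0.95],"offset":[[0,0,3],[0,0,7],[0,0,11],[0,0,15],[0,0,20]],"rot":[[0,0,0],[0,0,0],[0,0,0],[0,0,0],[0,0,0]]}' 40; sh f.sh
python3 -m handwheel '{"gripper":[0.95,0.95,0.95,0.95,0.95],"offset":[[0,0,8],[0,0,18],[0,0,28],[0,0,38],[0,0,50]],"rot":[[0,0,0],[0,0,0],[0,0,0],[0,0,0],[0,0,0]]}' 40; sh f.sh
python3 -m handwheel '{"gripper":[0.95,0.95,0.95,0.95,0.95],"offset":[[-8,0,4],[-22,0,4],[-36,0,4],[-46,0,4],[-46,0,4]],"rot":[[0,0,0],[0,0,0],[0,0,0],[0,0,0],[0,0,0]]}' 40
sh f.sh; python3 - <<'E'
from h import *
s,im=snap('wrist','w16')
tool([509,-283.6,75],Mz(-6))
E
```

```text
time_s: 29.9
ee_pos: [540.4, -130.5, 35.9]
ee_rot: [168.5, 89.7, -6.2]
force: [4.8, 2.7, -2.5]
gripper_width: 23.6
tray [-70.41 -89.77] Fx 5.1 Fy 2.3 Fz -2.5 t 29.9
time_s: 30.32
ee_pos: [486.1, -135.3, 34.7]
ee_rot: [-0.4, 89.9, -175.1]
force: [-1.1, 0.0, -1.9]
gripper_width: 23.9
tray [-124.92  -89.55] Fx -1.1 Fy 0.1 Fz -1.9 t 30.3167
time_s: 30.73
ee_pos: [485.3, -136.1, 83.3]
ee_rot: [153.8, 89.7, -21.0]
force: [0.8, 0.4, -2.3]
gripper_width: 23.9
tray [-125.74  -90.31] Fx 0.8 Fy 0.3 Fz -2.3 t 30.7333
offset [  7.3 149.4 -10.5]
rot [11.28 -0.13 -0.05]
```

View pics/w16.png

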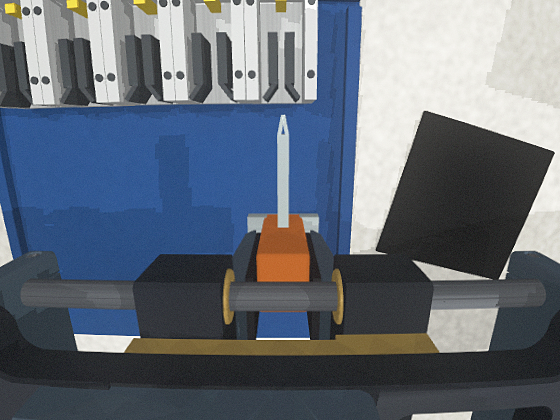

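```bash

python3 -m handwheel '{"gripper":[0.95,0.95,0.95,0.95,0.95],"offset":[[0,25,-2],[0,60,-4],[0,95,-6],[0,128,-8],[0,149.4,-10.5]],"rot":[[2,0,0],[4,0,0],[7,0,0],[9,0,0],[11.3,0,0]]}' 40
python3 -m handwheel '{"gripper":[0.95,0.95,0.95,0.95],"offset":[[0,0,0],[0,0,0],[0,0,0],[0,0,0]],"rot":[[0,0,0],[0,0,0],[0,0,0],[0,0,0]]}' 40
python3 - <<'E'
from h import *
s,im=snap('wrist','w17')
tool([509,-283.6,28.5],Mz(-6))
E
```

```text
time_s: 31.2
ee_pos: [508.2, -286.0, 79.9]
ee_rot: [30.9, 89.9, -155.3]
force: [-0.1, 0.5, -1.8]
gripper_width: 24.2
time_s: 31.53
ee_pos: [507.8, -281.9, 80.3]
ee_rot: [-30.7, 89.9, 143.4]
force: [0.7, 0.5, -3.6]
gripper_width: 23.8
offset [52.   1.6 -1.2]
rot [0.07 0.07 0.05]
```

View pics/w17.png

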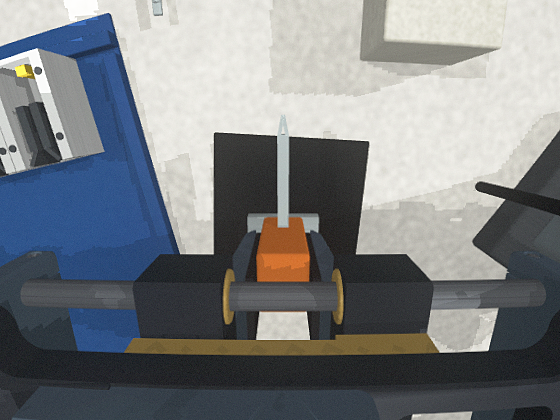

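```bash

python3 -m handwheel '{"gripper":[0.95,0.95,0.95,0.95,0.95],"offset":[[14,1,-1],[28,1,-1],[38,1,-1],[45,1,-1],[49,1,-1]],"rot":[[0,0,0],[0,0,0],[0,0,0],[0,0,0],[0,0,0]]}' 40
python3 -m handwheel '{"gripper":[0.95,0.95,0.95,0.95],"offset":[[0,0,0],[0,0,0],[0.5,0,0],[1,0,0]],"rot":[[0,0,0],[0,0,0],[0,0,0],[0,0,0]]}' 40
sh f.sh
```

```text
time_s: 32.0
ee_pos: [509.0, -283.5, 31.0]
ee_rot: [-27.7, 89.9, 146.3]
force: [0.1, -0.3, -2.6]
gripper_width: 24.0
time_s: 32.33
ee_pos: [509.9, -284.6, 31.6]
ee_rot: [159.3, 89.9, -26.7]
force: [1.3, -0.4, -2.3]
gripper_width: 23.7
tray [-114.88 -240.36] Fx 1.2 Fy -0.5 Fz -2.3 t 32.3333
```

```bash

python3 -m handwheel '{"gripper":[0.95,0.95,0.95,0.95,0.95],"offset":[[0.5,0,0],[1,0,0],[1.5,0,0],[2,0,0],[2.3,0,0]],"rot":[[0,0,0],[0,0,0],[0,0,0],[0,0,0],[0,0,0]]}' 40
sh f.sh
python3 -m handwheel '{"gripper":[0.95,0.95,0.95],"offset":[[0.5,0,0],[1,0,0],[1,0,0]],"rot":[[0,0,0],[0,0,0],[0,0,0]]}' 40
sh f.sh
```

```text
time_s: 32.75
ee_pos: [509.4, -284.3, 28.6]
ee_rot: [-92.7, 90.0, 81.3]
force: [0.2, 0.7, -3.1]
gripper_width: 23.8
tray [-115.36 -240.05] Fx 0.2 Fy 0.7 Fz -3.1 t 32.75
time_s: 33.0
ee_pos: [509.5, -284.3, 28.0]
ee_rot: [176.2, 90.0, -9.8]
force: [0.2, 0.6, 1.8]
gripper_width: 23.6
tray [-115.28 -240.09] Fx 0.3 Fy 0.6 Fz 1.8 t 33.0
```

Touchdown (Fz −3 → +2). Release.

```bash

python3 -m handwheel '{"gripper":[0.6,0.5,0.3,0.2,0.2],"offset":[[0,0,0],[0,0,0],[0,0,0],[0,0,0],[0,0,0]],"rot":[[0,0,0],[0,0,0],[0,0,0],[0,0,0],[0,0,0]]}' 40
python3 -m handwheel '{"gripper":[0.1,0,0,0,0],"offset":[[0,0,0],[0,0,0],[0,0,0],[0,0,0],[0,0,0]],"rot":[[0,0,0],[0,0,0],[0,0,0],[0,0,0],[0,0,0]]}' 40
python3 -m handwheel '{"gripper":[0,0,0,0,0],"offset":[[-20,0,0],[-55,0,0],[-90,0,0],[-125,0,0],[-160,0,0]],"rot":[[0,0,0],[0,0,0],[0,0,0],[0,0,0],[0,0,0]]}' 40
python3 - <<'E'
from h import *
s,im=snap('wrist','w18')
E
```

```text
time_s: 33.42
ee_pos: [509.5, -284.3, 27.6]
ee_rot: [-174.4, 90.0, -0.4]
force: [0.5, -1.1, 0.3]
gripper_width: 54.4
time_s: 33.83
ee_pos: [509.4, -284.3, 27.6]
ee_rot: [-93.9, 90.0, 80.1]
force: [-0.1, 0.2, -0.6]
gripper_width: 87.2
time_s: 34.25
ee_pos: [509.1, -284.1, 189.3]
ee_rot: [-49.5, 90.0, 124.5]
force: [0.1, -0.5, 0.2]
gripper_width: 91.0
```

View pics/w18.png

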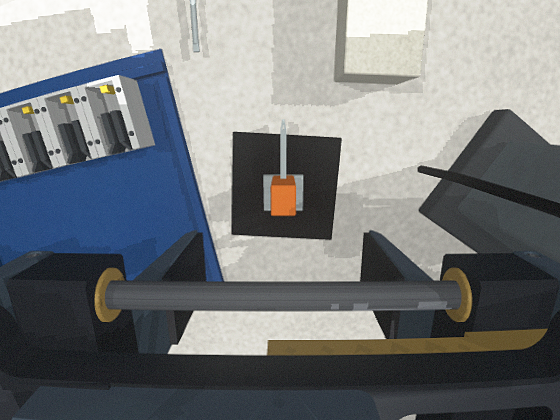

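```bash
python3 - <<'E'
from h import *
print(tray(72,-44.7,150)); tool(tray(72,-44.7,150),Mz(TY))
E
```

```text
[678.08807714 -72.62436372 150.        ]
offset [  47.6 -230.  -141.4]
rot [-11.26  -0.71  -0.4 ]
```

```bash

python3 -m handwheel '{"gripper":[1,1,1,1,1],"offset":[[0,-30,-19],[0,-62,-38],[0,-94,-57],[0,-126,-76],[0,-158,-96]],"rot":[[-2,0,0],[-4,0,0],[-6,0,0],[-8,0,0],[-11.3,0,0]]}' 20
python3 -m handwheel '{"gripper":[1,1,1,1,1],"offset":[[10,-30,-19],[20,-62,-38],[35,-72,-45],[45,-72,-45],[45,-72,-45]],"rot":[[0,0,0],[0,0,0],[0,0,0],[0,0,0],[0,0,0]]}' 20
python3 -m handwheel '{"gripper":[1,1,1],"offset":[[0,0,0],[0,0,0],[0,0,0]],"rot":[[0,0,0],[0,0,0],[0,0,0]]}' 20
sh f.sh
python3 - <<'E'
from h import *
tool(tray(72,-44.7,22),Mz(TY))
s,im=snap('wrist','w19');snap('top','t19',(230,130,440,290),3.5)
E
```

```text
time_s: 34.72
ee_pos: [622.0, -135.8, 187.6]
ee_rot: [179.4, 90.0, 4.8]
force: [0.9, 0.7, -0.0]
gripper_width: 61.0
time_s: 35.13
ee_pos: [657.9, -60.7, 139.5]
ee_rot: [-6.7, 89.7, 178.7]
force: [-1.1, -1.1, -0.1]
gripper_width: 27.3
time_s: 35.38
ee_pos: [659.7, -62.7, 143.8]
ee_rot: [164.7, 89.9, -10.1]
force: [-0.1, 0.5, -0.1]
gripper_width: 7.2
tray [ 54.62 -33.18] Fx -0.1 Fy 0.5 Fz -0.1 t 35.3833
offset [121.9  11.4 -17.2]
rot [-0.06 -0.1  -0.03]
```

View pics/w19.png

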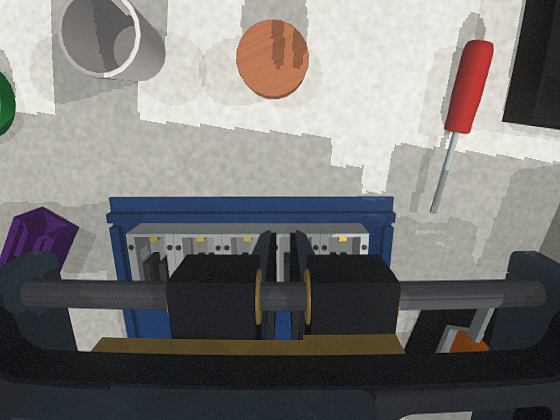

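View pics/t19.png

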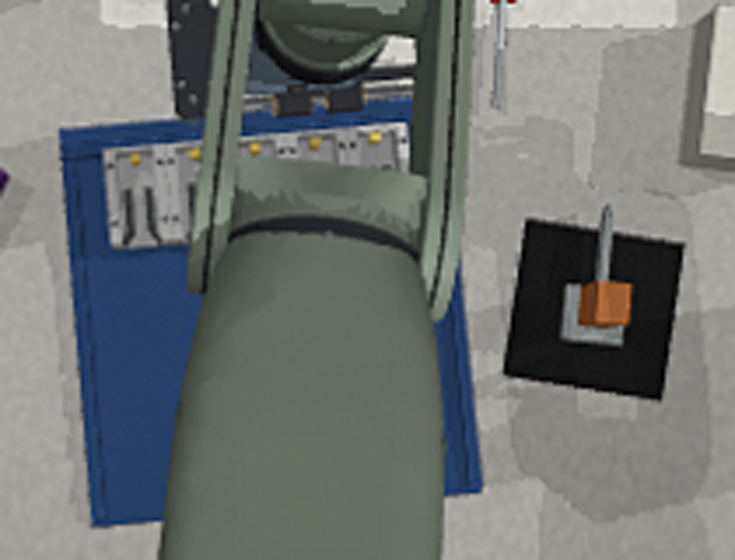

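```bash

python3 -m handwheel '{"gripper":[1,1,1,1,1],"offset":[[0,11,-17],[0,11,-17],[0,11,-17],[20,11,-17],[50,11,-17]],"rot":[[0,0,0],[0,0,0],[0,0,0],[0,0,0],[0,0,0]]}' 20
python3 -m handwheel '{"gripper":[1,1,1,1,1],"offset":[[15,0,0],[25,0,0],[25,0,0],[25,0,0],[25,0,0]],"rot":[[0,0,0],[0,0,0],[0,0,0],[0,0,0],[0,0,0]]}' 20
sh f.sh
python3 - <<'E'
from h import *
tool(tray(72,-44.7,22),Mz(TY))
s,im=snap('wrist','w20',(120,150,440,400),2.5)
E
```

```text
time_s: 35.9
ee_pos: [679.5, -71.0, 96.0]
ee_rot: [170.3, 89.5, -4.5]
force: [0.4, -0.3, -0.2]
gripper_width: 0.5
time_s: 36.32
ee_pos: [678.4, -70.8, 69.2]
ee_rot: [170.7, 89.8, -4.0]
force: [0.2, 0.6, -0.6]
gripper_width: 0.5
tray [ 72.51 -42.93] Fx 0.3 Fy 0.6 Fz -0.6 t 36.3167
offset [47.2  1.7  0.6]
rot [ 0.04 -0.15 -0.02]
```

View pics/w20.png

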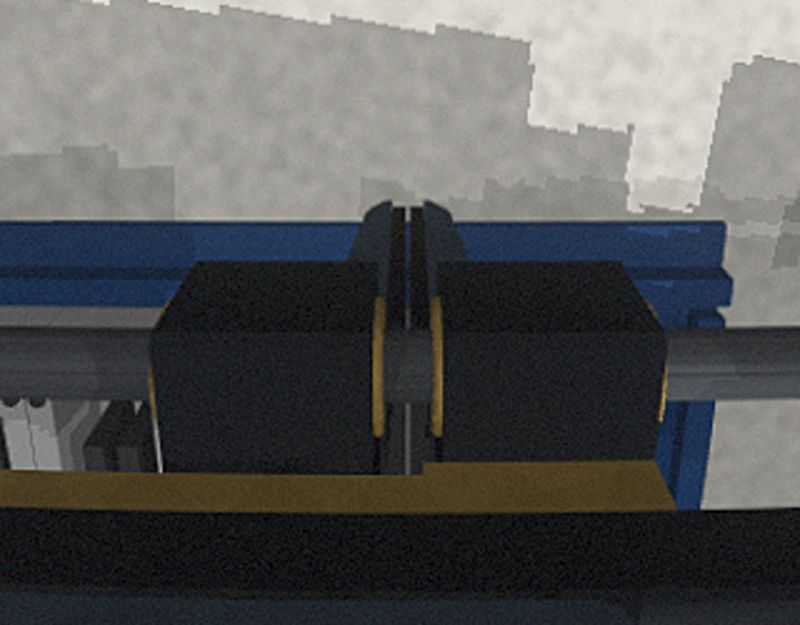

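```bash

python3 -m handwheel '{"gripper":[1,1,1,1,1],"offset":[[12,1.3,0],[26,1.3,0],[38,1.3,0],[45,1.3,0],[45,1.3,0]],"rot":[[0,0,0],[0,0,0],[0,0,0],[0,0,0],[0,0,0]]}' 20
python3 -m handwheel '{"gripper":[1,1,1],"offset":[[0,0,0],[0,0,0],[0,0,0]],"rot":[[0,0,0],[0,0,0],[0,0,0]]}' 20
sh f.sh
```

```text
time_s: 36.78
ee_pos: [676.2, -71.9, 20.3]
ee_rot: [-13.8, 89.8, 171.5]
force: [0.4, -0.7, 0.3]
gripper_width: 0.4
time_s: 37.03
ee_pos: [678.3, -72.1, 23.4]
ee_rot: [170.9, 89.9, -3.8]
force: [0.4, 0.1, 1.2]
gripper_width: 0.3
tray [ 72.28 -44.19] Fx 0.4 Fy 0.0 Fz 1.2 t 37.0333
```

```bash

python3 -m handwheel '{"gripper":[1,1,1,1,1],"offset":[[0,0.4,4],[0,0.4,8],[0,0.4,12],[0,0.4,15],[0,0.4,16]],"rot":[[0,0,0],[0,0,0],[0,0,0],[0,0,0],[0,0,0]]}' 20
sh f.sh
python3 -m handwheel '{"gripper":[1,1,1,1,1],"offset":[[0,0,2],[0,0,4],[0,0,6],[0,0,8],[0,0,10]],"rot":[[0,0,0],[0,0,0],[0,0,0],[0,0,0],[0,0,0]]}' 20
sh f.sh
```

```text
time_s: 37.45
ee_pos: [661.0, -74.0, 22.8]
ee_rot: [-22.8, 90.0, 162.5]
force: [-0.5, 0.2, 0.1]
gripper_width: 0.4
tray [ 54.83 -44.48] Fx -0.5 Fy 0.2 Fz 0.1 t 37.45
time_s: 37.87
ee_pos: [654.3, -74.8, 23.1]
ee_rot: [173.8, 89.7, -0.9]
force: [5.6, -0.1, -2.2]
gripper_width: 0.5
tray [ 48.12 -44.71] Fx 5.5 Fy -0.6 Fz -2.2 t 37.8667
```

```bash

python3 -m handwheel '{"gripper":[1,1,1,1,1],"offset":[[0,0,3],[0,0,6],[0,0,9],[0,0,12],[0,0,15]],"rot":[[0,0,0],[0,0,0],[0,0,0],[0,0,0],[0,0,0]]}' 20
sh f.sh
python3 -m handwheel '{"gripper":[1,1,1,1,1],"offset":[[0,0,3],[0,0,6],[0,0,9],[0,0,12],[0,0,15]],"rot":[[0,0,0],[0,0,0],[0,0,0],[0,0,0],[0,0,0]]}' 20
sh f.sh
```

```text
time_s: 38.28
ee_pos: [639.4, -76.3, 23.2]
ee_rot: [172.8, 89.7, -1.9]
force: [5.6, 1.2, -2.0]
gripper_width: 0.5
tray [ 33.14 -44.78] Fx 5.7 Fy 0.6 Fz -2.0 t 38.2833
time_s: 38.7
ee_pos: [624.5, -77.7, 23.2]
ee_rot: [172.6, 89.7, -2.1]
force: [5.0, 0.9, -1.7]
gripper_width: 0.6
tray [ 18.17 -44.81] Fx 5.1 Fy 0.4 Fz -1.7 t 38.7
```

Smooth, about 5 N. A look before going on.

```bash
python3 - <<'E'
from h import *
s,im=snap('wrist','w21');snap('side','s21',(200,170,380,330),4)
E
```

```text
(no output)
```

View pics/s21.png

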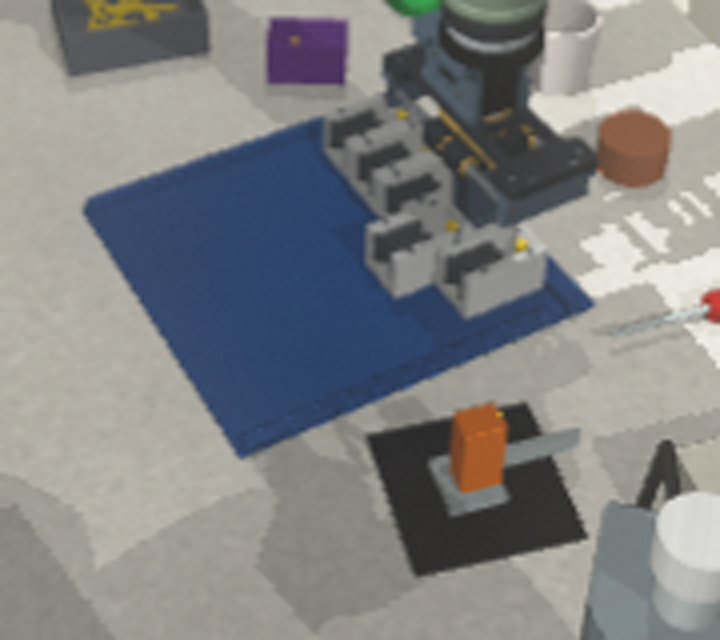

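```bash

python3 -m handwheel '{"gripper":[1,1,1,1,1],"offset":[[0,0,4],[0,0,8],[0,0,12],[0,0,16],[0,0,20]],"rot":[[0,0,0],[0,0,0],[0,0,0],[0,0,0],[0,0,0]]}' 20
sh f.sh
python3 -m handwheel '{"gripper":[1,1,1,1,1],"offset":[[0,0,4],[0,0,8],[0,0,12],[0,0,16],[0,0,20]],"rot":[[0,0,0],[0,0,0],[0,0,0],[0,0,0],[0,0,0]]}' 20
sh f.sh
python3 -m handwheel '{"gripper":[1,1,1,1,1],"offset":[[0,0,4],[0,0,8],[0,0,12],[0,0,16],[0,0,18]],"rot":[[0,0,0],[0,0,0],[0,0,0],[0,0,0],[0,0,0]]}' 20
sh f.sh
python3 -m handwheel '{"gripper":[1,1,1],"offset":[[0,0,-1],[0,0,-3],[0,0,-3]],"rot":[[0,0,0],[0,0,0],[0,0,0]]}' 20
sh f.sh
```

```text
time_s: 39.22
ee_pos: [604.2, -79.5, 23.2]
ee_rot: [172.0, 89.7, -2.7]
force: [5.0, 0.3, -1.4]
gripper_width: 0.5
tray [ -2.24 -44.81] Fx 5.0 Fy -0.1 Fz -1.4 t 39.2167
time_s: 39.63
ee_pos: [584.3, -81.4, 23.2]
ee_rot: [171.4, 89.7, -3.4]
force: [6.0, 0.2, -2.4]
gripper_width: 0.6
tray [-22.22 -44.86] Fx 6.0 Fy -0.4 Fz -2.4 t 39.6333
time_s: 40.05
ee_pos: [565.7, -83.1, 23.1]
ee_rot: [171.0, 89.8, -3.8]
force: [5.5, 0.2, -1.3]
gripper_width: 0.5
tray [-40.85 -44.82] Fx 5.5 Fy -0.3 Fz -1.3 t 40.05
time_s: 40.3
ee_pos: [566.4, -82.6, 22.4]
ee_rot: [-13.1, 89.9, 172.2]
force: [-0.3, -0.4, 0.6]
gripper_width: 0.3
tray [-40.13 -44.38] Fx -0.3 Fy -0.4 Fz 0.6 t 40.3
```

```bash

python3 -m handwheel '{"gripper":[1,1,1,1,1],"offset":[[-12,0,0],[-36,0,0],[-60,0,0],[-84,0,0],[-100,0,0]],"rot":[[0,0,0],[0,0,0],[0,0,0],[0,0,0],[0,0,0]]}' 20
python3 -m handwheel '{"gripper":[1,1,1,1,1],"offset":[[0,-16,-16],[0,-42,-38],[0,-68,-58],[0,-94,-80],[0,-120,-100]],"rot":[[0,0,0],[0,0,0],[0,0,0],[0,0,0],[0,0,0]]}' 20
python3 -m handwheel '{"gripper":[1,1,1,1,1],"offset":[[0,-13,-12],[0,-13,-12],[0,-13,-12],[0,-13,-12],[0,-13,-12]],"rot":[[0,0,0],[0,0,0],[0,0,0],[0,0,0],[0,0,0]]}' 20
sh f.sh
python3 - <<'E'
from h import *
tool(tray(72,89.2,23),Mz(TY))
s,im=snap('wrist','w22');snap('top','t22',(230,130,440,290),3.5)
E
```

```text
time_s: 40.72
ee_pos: [567.0, -82.7, 124.5]
ee_rot: [142.2, 90.0, -32.5]
force: [0.8, -0.6, -0.3]
gripper_width: 0.8
time_s: 41.13
ee_pos: [655.5, 47.2, 122.2]
ee_rot: [1.0, 89.9, -173.7]
force: [0.6, -0.2, -0.3]
gripper_width: 0.5
time_s: 41.55
ee_pos: [665.4, 58.9, 122.5]
ee_rot: [9.6, 89.9, -165.2]
force: [0.3, -0.3, -0.0]
gripper_width: 0.1
tray [71.37 87.42] Fx 0.3 Fy -0.3 Fz -0.0 t 41.55
offset [99.5 -1.8 -0.8]
rot [-0.02  0.09 -0.02]
```

View pics/w22.png

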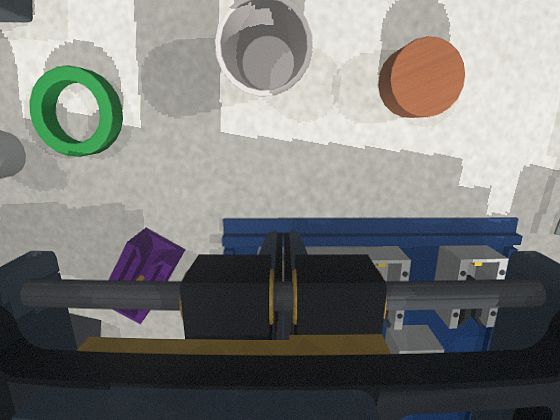

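View pics/t22.png

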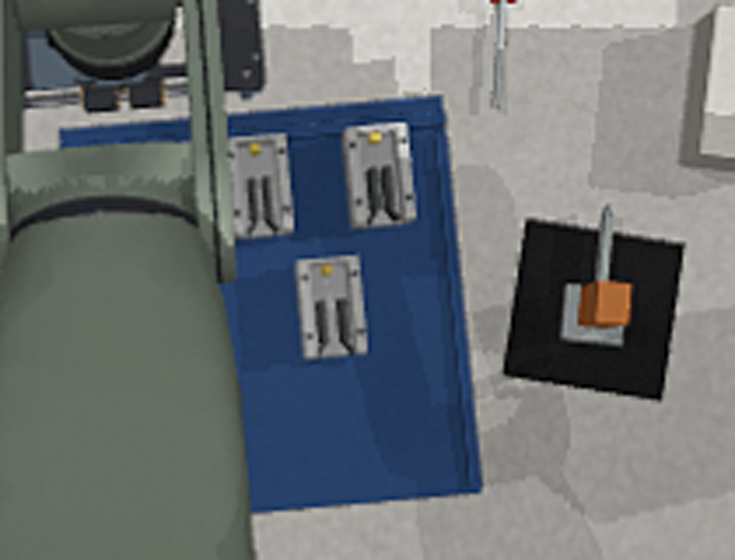

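```bash

python3 -m handwheel '{"gripper":[1,1,1,1,1],"offset":[[20,-1.5,0],[45,-1.5,0],[70,-1.5,0],[90,-1.5,0],[98,-1.5,0]],"rot":[[0,0,0],[0,0,0],[0,0,0],[0,0,0],[0,0,0]]}' 20
python3 -m handwheel '{"gripper":[1,1,1,1],"offset":[[0,0,0],[0,0,0],[0,0,0],[0,0,0]],"rot":[[0,0,0],[0,0,0],[0,0,0],[0,0,0]]}' 20
sh f.sh
```

```text
time_s: 42.07
ee_pos: [663.8, 60.6, 21.7]
ee_rot: [-0.9, 89.7, -175.7]
force: [-1.1, 0.2, 0.2]
gripper_width: 0.2
time_s: 42.4
ee_pos: [667.5, 61.6, 26.5]
ee_rot: [-179.1, 89.8, 6.2]
force: [0.1, -0.3, -0.2]
gripper_width: 0.5
tray [73.69 89.89] Fx 0.1 Fy -0.3 Fz -0.2 t 42.4
```

```bash

python3 -m handwheel '{"gripper":[1,1,1,1,1],"offset":[[1,0.4,4],[1.5,0.4,8],[1.5,0.4,12],[1.5,0.4,16],[1.5,0.4,18]],"rot":[[0,0,0],[0,0,0],[0,0,0],[0,0,0],[0,0,0]]}' 20
sh f.sh
python3 -m handwheel '{"gripper":[1,1,1,1,1],"offset":[[0,0,2],[0,0,4],[0,0,6],[0,0,8],[0,0,10]],"rot":[[0,0,0],[0,0,0],[0,0,0],[0,0,0],[0,0,0]]}' 20
sh f.sh
```

```text
time_s: 42.82
ee_pos: [647.5, 59.5, 23.3]
ee_rot: [-10.0, 90.0, 175.3]
force: [0.5, 0.4, -0.3]
gripper_width: 0.2
tray [53.64 89.63] Fx 0.5 Fy 0.3 Fz -0.3 t 42.8167
time_s: 43.23
ee_pos: [640.5, 58.8, 23.6]
ee_rot: [-179.6, 89.7, 5.7]
force: [4.7, -0.2, -2.0]
gripper_width: 0.2
tray [46.55 89.58] Fx 4.6 Fy -0.7 Fz -2.0 t 43.2333
```

```bash

python3 -m handwheel '{"gripper":[1,1,1,1,1],"offset":[[0,0,3],[0,0,6],[0,0,9],[0,0,12],[0,0,15]],"rot":[[0,0,0],[0,0,0],[0,0,0],[0,0,0],[0,0,0]]}' 20
sh f.sh
python3 -m handwheel '{"gripper":[1,1,1,1,1],"offset":[[0,0,3],[0,0,6],[0,0,9],[0,0,12],[0,0,15]],"rot":[[0,0,0],[0,0,0],[0,0,0],[0,0,0],[0,0,0]]}' 20
sh f.sh
python3 - <<'E'
from h import *
snap('side','s23',(200,170,380,330),4)
E
```

```text
time_s: 43.65
ee_pos: [625.3, 57.3, 23.6]
ee_rot: [179.9, 89.7, 5.2]
force: [4.6, 0.9, -1.6]
gripper_width: 0.5
tray [31.32 89.56] Fx 4.6 Fy 0.5 Fz -1.6 t 43.65
time_s: 44.07
ee_pos: [610.2, 56.0, 23.6]
ee_rot: [-179.5, 89.8, 5.8]
force: [5.2, -0.1, -1.9]
gripper_width: 0.2
tray [16.19 89.54] Fx 5.1 Fy -0.6 Fz -1.9 t 44.0667
```

View pics/s23.png

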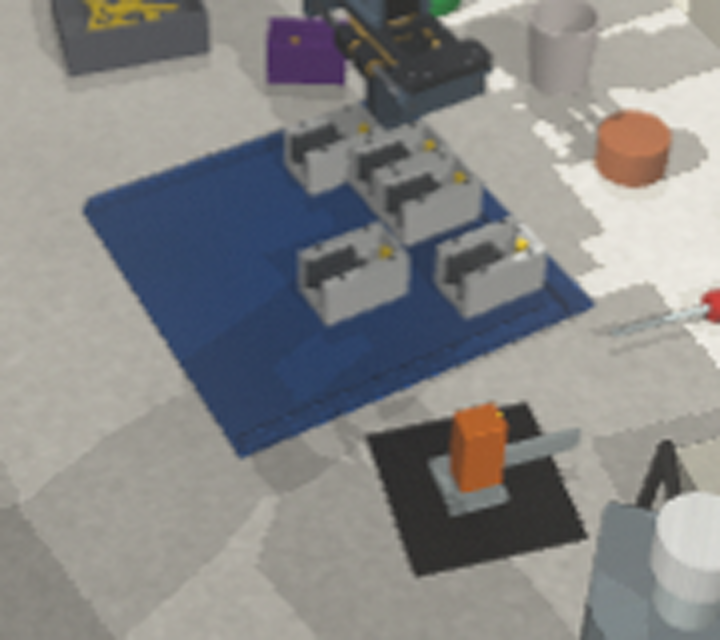

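```bash

python3 -m handwheel '{"gripper":[1,1,1,1,1],"offset":[[0,0,4],[0,0,8],[0,0,12],[0,0,16],[0,0,20]],"rot":[[0,0,0],[0,0,0],[0,0,0],[0,0,0],[0,0,0]]}' 20
sh f.sh
python3 -m handwheel '{"gripper":[1,1,1,1,1],"offset":[[0,0,4],[0,0,8],[0,0,12],[0,0,16],[0,0,20]],"rot":[[0,0,0],[0,0,0],[0,0,0],[0,0,0],[0,0,0]]}' 20
sh f.sh
python3 -m handwheel '{"gripper":[1,1,1,1,1],"offset":[[0,0,4],[0,0,8],[0,0,12],[0,0,15],[0,0,17]],"rot":[[0,0,0],[0,0,0],[0,0,0],[0,0,0],[0,0,0]]}' 20
sh f.sh
python3 -m handwheel '{"gripper":[1,1,1],"offset":[[0,0,-1],[0,0,-3],[0,0,-3]],"rot":[[0,0,0],[0,0,0],[0,0,0]]}' 20
sh f.sh
python3 -m handwheel '{"gripper":[1,1,1,1,1],"offset":[[-12,0,0],[-36,0,0],[-66,0,0],[-100,0,0],[-130,0,0]],"rot":[[0,0,0],[0,0,0],[0,0,0],[0,0,0],[0,0,0]]}' 20
```

```text
time_s: 44.53
ee_pos: [590.1, 54.1, 23.6]
ee_rot: [-179.9, 89.8, 5.4]
force: [5.3, 0.9, -1.2]
gripper_width: 0.5
tray [-4.   89.54] Fx 5.3 Fy 0.4 Fz -1.2 t 44.5333
time_s: 44.95
ee_pos: [570.2, 52.3, 23.6]
ee_rot: [-179.4, 89.8, 5.9]
force: [6.1, 0.5, -2.0]
gripper_width: 0.5
tray [-23.97  89.53] Fx 6.1 Fy -0.0 Fz -2.0 t 44.95
time_s: 45.37
ee_pos: [552.7, 50.7, 23.5]
ee_rot: [-179.4, 89.9, 5.9]
force: [5.9, 1.1, -0.5]
gripper_width: 0.5
tray [-41.54  89.53] Fx 5.9 Fy 0.5 Fz -0.5 t 45.3667
time_s: 45.62
ee_pos: [553.6, 50.8, 22.8]
ee_rot: [-2.2, 89.8, -176.9]
force: [1.1, -0.1, -0.1]
gripper_width: 0.5
tray [-40.64  89.59] Fx 1.1 Fy -0.2 Fz -0.1 t 45.6167
time_s: 46.03
ee_pos: [553.5, 50.8, 154.3]
ee_rot: [-3.5, 89.8, -178.2]
force: [0.5, 1.2, -0.5]
gripper_width: 0.6
```

```bash

python3 -m handwheel '{"gripper":[1,1,1,1,1],"offset":[[-20,-30,0],[-40,-70,10],[-60,-110,20],[-60,-150,30],[-60,-185,40]],"rot":[[0,0,0],[0,0,0],[0,0,0],[0,0,0],[0,0,0]]}' 20
python3 -m handwheel '{"gripper":[1,1,1,1,1],"offset":[[0,-30,10],[0,-70,20],[0,-110,30],[0,-130,40],[0,-130,40]],"rot":[[0,0,0],[0,0,0],[0,0,0],[0,0,0],[0,0,0]]}' 20
python3 -m handwheel '{"gripper":[1,1,1,1,1],"offset":[[0,0,0],[0,0,0],[0,0,0],[0,0,0],[0,0,0]],"rot":[[0,0,0],[0,0,0],[0,0,0],[0,0,0],[0,0,0]]}' 20
python3 - <<'E'
from h import *
snap('top','t24');snap('side','s24')
im=cv2.imread('/tmp/t24_raw.png');cv2.imwrite('pics/t24z.png',cv2.resize(im[145:285,240:435],None,fx=4,fy=4,interpolation=cv2.INTER_CUBIC))
E
```

```text
time_s: 46.45
ee_pos: [497.8, 230.8, 214.5]
ee_rot: [-158.5, 89.9, 26.7]
force: [0.3, -0.0, 0.5]
gripper_width: 0.7
time_s: 46.87
ee_pos: [443.6, 358.5, 212.3]
ee_rot: [-0.8, 89.8, -175.3]
force: [0.6, 0.4, -0.7]
gripper_width: 0.4
time_s: 47.28
ee_pos: [447.3, 354.2, 213.2]
ee_rot: [93.9, 90.0, -80.9]
force: [-0.2, 0.2, -0.7]
gripper_width: 0.7
```

View pics/t24.png

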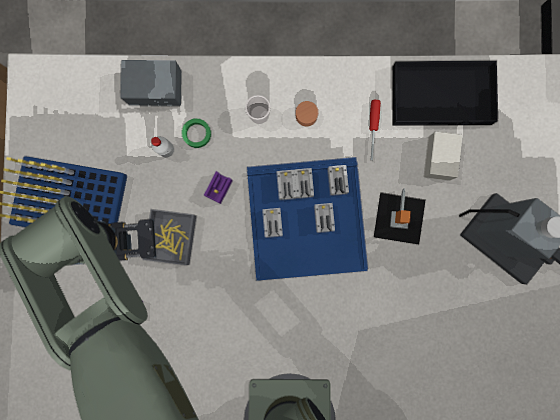

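View pics/t24z.png

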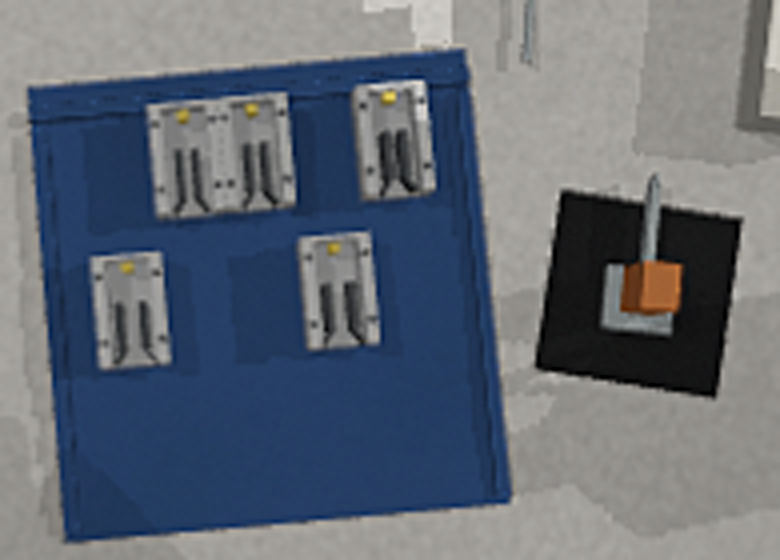

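```bash

for i in 1 2 3 4 5; do python3 -m handwheel '{"gripper":[1,1,1,1,1],"offset":[[0,0,0],[0,0,0],[0,0,0],[0,0,0],[0,0,0]],"rot":[[0,0,0],[0,0,0],[0,0,0],[0,0,0],[0,0,0]]}' >/dev/null; done
python3 - <<'E'
from h import *
s,im=snap('top','t25',(240,145,435,285),4)
print(s['time_s'],onz('top',240+660/4,145+288/4,69), np.abs(im.astype(int)-cv2.imread('/tmp/t24_raw.png').astype(int))[150:285,240:440].max())
E
```

```text
49.4667 [ 512.53431277 -284.39026455   69.        ] 12
```

View pics/t25.png

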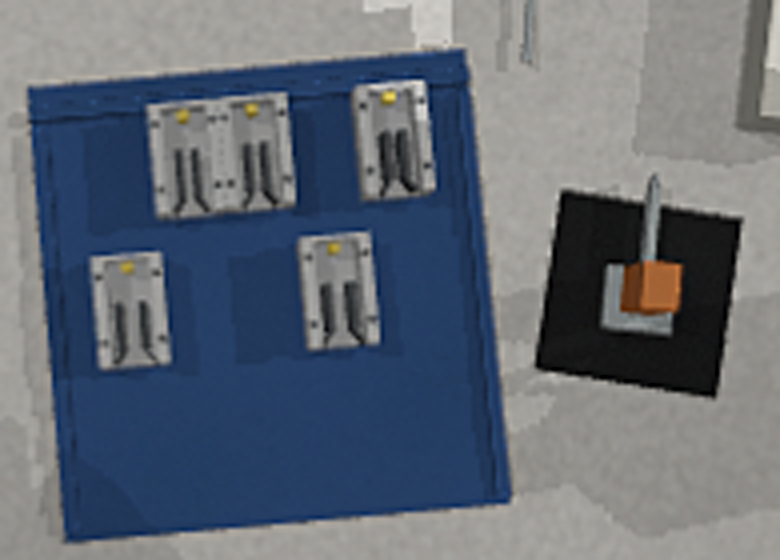

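View pics/s24.png

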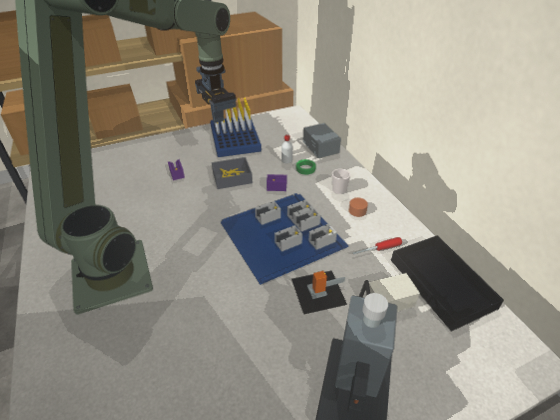

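Everything is in place and nothing has moved: two jigs are out of the row, the gauge is on the mat at about (512.5, −284) against a mat centre of (513, −284), and the bystanders are where they were. I'm handing in.

```bash
python3 -c "
from workcell import *
print(job_done())"
```

```text
the job is handed in; nothing more can be done
None
```

I checked all five jigs with the gauge, pushed out the two worn ones, and handed the job in at about 50 s of the 210 s allowed.

| Place (tray y, mm) | Drag force (N) | Verdict |
|---|---|---|
| +89 | about 0 | worn, pushed out |
| +44 | 4 to 6 | good, left in the row |
| 0 | 5 to 6 | good, left in the row |
| −44 | about 0 (one reading of 1.8 where the tip meets the tab) | worn, pushed out |
| −89 | 4 to 7 | good, left in the row |

In every jig the handle met the front and the yellow tab was pushed back. The pushing started only after all five had been checked and the gauge was back on its mat.

- **Worn jigs:** the last top and side views show both upright, straight out towards the robot, with about 17 mm of clear gap behind them.
- **Good jigs:** the three that drag are still at the back of the tray.
- **Gauge:** it stands upright within about 1 mm of the mat's centre. A second look about 2 s later showed no change.
- **Bystanders and purple look-alikes:** none had moved.
- **Checks that disagreed:** my first tray position from the top camera was about 7 mm off the wrist camera's. I used the wrist view, and the contact positions fitted it to within about 1 mm.
- **Disturbances:** I saw no knock to the gauge and no slackening of the grip.

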